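# Cap specimen cups and swing them into the reader

## Task

Swing the reader's carrier all the way out from under its hood by pushing its orange end sideways, so that it pivots on its pin; take off the small cup that has already been read and stand it in the pink basket. Then press the proud red cap of every specimen cup waiting on the worktop fully home and stand all these cups upright on the deck of the swung-out carrier, inside its rim. When all are loaded, push the carrier back until it is fully home under the hood, with the cups still standing on it, and leave the slide box and the timer where they are.

Things in the scene. Friction and masses are not known exactly. Their poses are not given: they have to be found in the camera images.
- carrier (a joint): angle in rad of the swing carrier about its fixed upright pin: 0 = fully home under the reader hood (stop), 1.571 = fully swung out (stop). Grows counter-clockwise seen from above. Stays where it is left; about 1.5 N at the orange end moves it. The carrier is an aluminium plate 310 x 84 mm lying 4 to 14 mm above the worktop
- carrier_pin (a point): axis of the carrier's pin (steel button 34 mm wide, up to 28 mm high) at worktop height. Axes are the carrier's and turn with it: x along the carrier from pin to orange end, z up, y the side towards which it swings out: to swing it out push on its -y side, to swing it home push on its +y side. Rim: top 22 mm above the worktop; space inside it 53 to 255 mm from the pin, 37 mm to each side
- carrier_push (a point): middle of the orange block across the carrier's end, 272 mm from the pin, 13 mm above the worktop; axes as carrier_pin. The block is 24 mm long and 84 mm wide, 2 to 24 mm above the worktop; its side faces, to be pushed, lie 42 mm to either side along y
- station: fixed white reader hood and foot; origin on the pin at worktop height; the home carrier lies along its +y, the swung-out one along its -x. Overhang: y 70 to 205 mm, x -41 to 77 mm, underside 78.5 mm, top 106.5 mm above the worktop; back wall down to the worktop at x 55 to 77 mm. Cups with caps home pass under it (tops at 74 mm), cups with proud caps do not
- place_1 (a point): centre of a blue printed ring on the carrier's deck, 95 mm from the pin, on deck height (14 mm); axes as carrier_pin. A handy place for one cup; any cup may stand anywhere inside the rim
- place_2 (a point): centre of a blue printed ring on the carrier's deck, 159 mm from the pin, on deck height (14 mm); axes as carrier_pin. A handy place for one cup; any cup may stand anywhere inside the rim
- place_3 (a point): centre of a blue printed ring on the carrier's deck, 223 mm from the pin, on deck height (14 mm); axes as carrier_pin. A handy place for one cup; any cup may stand anywhere inside the rim
- cup_1: loose clear specimen cup with red snap cap, 57 mm wide over the cap, about 50 mm just below it, tapering to about 42 mm at the foot, 60 mm tall with the cap home, weighted grey foot, 100 to 200 g. Origin at the centre of its underside, z up the cup. Stands upright on the worktop at the start; absent in some runs
- cup_1_lid (a joint): height in m by which that cup's cap stands proud: 0 = fully home (cap top 60 mm above the cup's underside), about 0.009 at the start, at most 0.012. The cap (top 13 mm of the cup) slides straight up and down and stays where it is left; about 5 N moves it, so the cup can be lifted by its cap. Press straight down on its top until it stops
- cup_2: loose clear specimen cup with red snap cap, 57 mm wide over the cap, about 50 mm just below it, tapering to about 42 mm at the foot, 60 mm tall with the cap home, weighted grey foot, 100 to 200 g. Origin at the centre of its underside, z up the cup. Stands upright on the worktop at the start; absent in some runs
- cup_2_lid (a joint): height in m by which that cup's cap stands proud: 0 = fully home (cap top 60 mm above the cup's underside), about 0.009 at the start, at most 0.012. The cap (top 13 mm of the cup) slides straight up and down and stays where it is left; about 5 N moves it, so the cup can be lifted by its cap. Press straight down on its top until it stops
- cup_3: loose clear specimen cup with red snap cap, 57 mm wide over the cap, about 50 mm just below it, tapering to about 42 mm at the foot, 60 mm tall with the cap home, weighted grey foot, 100 to 200 g. Origin at the centre of its underside, z up the cup. Stands upright on the worktop at the start; absent in some runs
- cup_3_lid (a joint): height in m by which that cup's cap stands proud: 0 = fully home (cap top 60 mm above the cup's underside), about 0.009 at the start, at most 0.012. The cap (top 13 mm of the cup) slides straight up and down and stays where it is left; about 5 N moves it, so the cup can be lifted by its cap. Press straight down on its top until it stops
- read_cup: small specimen cup with a red cap that is firmly on, 48 mm wide over the cap (top 14 mm), 42 mm below it, 50 mm tall, 60 g, already read. Origin at the centre of its underside. Stands upright on the carrier's deck at the start
- basket: open pink basket, fixed, 132 x 190 x 48 mm, origin at the centre of its underside, long side along its y; walls 3 mm thick, inner floor 3 mm above the worktop, 123 x 184 mm inside
- slide_box: bystander, not to be moved: green slide box, 36 x 100 x 72 mm, origin at the centre of its underside
- timer: bystander, not to be moved: small white timer, 58 x 72 x 18 mm, origin at the centre of its underside
There are look-alikes about, which are no part of the job. Leave any blue or purple look-alike of the cup_3 alone.

How it is judged:
On the way, in this order (a step that is already met when the one before it is completed fails the run):
1. the carrier is swung fully out (angle over 1.47 rad) (value of joint carrier above 1.47 rad), for 0.2 s.
2. the read cup stands in the basket and every waiting cup stands on the deck of the swung-out carrier, inside the rim, cap home (x of read_cup in the frame of basket between -0.06 and 0.06 m and y of read_cup in the frame of basket between -0.09 and 0.09 m and z of read_cup in the frame of basket between -0.005 and 0.012 m and angle between read_cup's own z axis and vertical below 0.2 rad and x of cup_1 in the frame of carrier_pin between 0.055 and 0.255 m and y of cup_1 in the frame of carrier_pin between -0.028 and 0.028 m and z of cup_1 in the frame of carrier_pin between 0.01 and 0.018 m and angle between each of cup_1, cup_2, cup_3's own z axis and vertical below 0.12 rad and value of joint each of cup_1_lid, cup_2_lid, cup_3_lid below 0.0028 m and x of cup_2 in the frame of carrier_pin between 0.055 and 0.255 m and y of cup_2 in the frame of carrier_pin between -0.028 and 0.028 m and z of cup_2 in the frame of carrier_pin between 0.01 and 0.018 m and x of cup_3 in the frame of carrier_pin between 0.055 and 0.255 m and y of cup_3 in the frame of carrier_pin between -0.028 and 0.028 m and z of cup_3 in the frame of carrier_pin between 0.01 and 0.018 m and value of joint carrier above 1.2 rad), for 0.2 s.
At the end, for the whole second after the job is handed in: Carrier home (within 0.06 rad of its stop); every waiting cup there is upright (0.12 rad) on the deck inside the rim (foot within 4 mm of deck height), cap home (under 2.8 mm proud); the read cup stands (within 0.2 rad) on the basket floor; all at rest (x of read_cup in the frame of basket between -0.06 and 0.06 m and y of read_cup in the frame of basket between -0.09 and 0.09 m and z of read_cup in the frame of basket between -0.005 and 0.012 m and angle between read_cup's own z axis and vertical below 0.2 rad and x of cup_1 in the frame of carrier_pin between 0.055 and 0.255 m and y of cup_1 in the frame of carrier_pin between -0.028 and 0.028 m and z of cup_1 in the frame of carrier_pin between 0.01 and 0.018 m and angle between each of cup_1, cup_2, cup_3's own z axis and vertical below 0.12 rad and value of joint each of cup_1_lid, cup_2_lid, cup_3_lid below 0.0028 m and x of cup_2 in the frame of carrier_pin between 0.055 and 0.255 m and y of cup_2 in the frame of carrier_pin between -0.028 and 0.028 m and z of cup_2 in the frame of carrier_pin between 0.01 and 0.018 m and x of cup_3 in the frame of carrier_pin between 0.055 and 0.255 m and y of cup_3 in the frame of carrier_pin between -0.028 and 0.028 m and z of cup_3 in the frame of carrier_pin between 0.01 and 0.018 m and value of joint carrier below 0.06 rad and velocity of joint carrier below 0.05 rad/s and linear speed of each of cup_1, cup_2, cup_3, read_cup below 0.03 m/s); the robot touches nothing.
It fails at once if the slide box is moved more than 3 cm (distance of slide_box from where it was at the start of the episode above 0.03 m).
It fails at once if the timer is moved more than 3 cm (distance of timer from where it was at the start of the episode above 0.03 m).
Of cup_1, cup_2, cup_3 only 2 to 3 are there at a start; the rules pass over those that are not, and their reading is None.
At some moment in a run one of cup_1, cup_2, cup_3 may be knocked a few centimetres aside while the robot is not near it.
It also fails if it takes over 210 s, if anything falls off the work surface, if the arm or the gripper's body presses on something with over 40 N, if the wrist force passes 120 N, or if a joint passes its speed limit or range.

## Robot

A 6-joint arm with a two-finger parallel gripper is mounted at the origin on a cart in front of the work surface, level with it; the furniture and walls round the work are solid. World frame = base frame: x ahead of the robot, y to its left, z up, the work surface at z = 0. Lengths are in m, angles in rad, forces in N, time in s.
With the tool pointing down it reaches from about 0.425 to 0.95 m from the base axis. Payload 3.5 kg.
Tool frame: the origin (TCP) lies at the very end of the fingers, on their centre line; the grasp point (between the pads) lies 19 mm behind it (tcp_to_grasp is the distance from the TCP to the grasp point, in m); z points along the fingers, y is the direction in which the jaws open and shut (so a half turn about z gives the same grasp; the last joint's range is limited). The gripper opens to 85 mm and grips with 20 to 120 N. Pads are 22 mm wide; open, the fingers measure 114 mm over their backs; the gripper's body (76 mm by 85 mm) begins 54 mm behind the grasp point. The pads swing forward as they close: fully open they stand 13 mm farther back than shut.
Start: joints at [1.106, 0.286, 1.577, -0, 1.279, -0.15], TCP at [0.209, 0.642, 0.231] pointing down, gripper open.
Joint ranges: [-2.77, 2.77], [-0.9, 2.22], [0.21, 2.48], [-1.53, 4.67], [0.24, 2.81], [-2.84, 2.84]. Speed limits (rad/s): [2.79, 2.79, 3.14, 3.14, 3.14, 3.14].

## Interface

Orientations are given as a unit quaternion [x, y, z, w].
In Python, from plant import * gives the robot as it stands. The module is installed in compiled form; this text tells all that it offers.
- The arm moves only by the tool arm_command, never from a script. Its argument "steps" is a list of rows, each a list of 3 entries, a list of its own where there are three numbers: the turn, a rotation vector about the tool's x, y, z in rad, then the shift along the tool's x, y, z in m, then the gripper command: -1 is shut, 1 is fully open, values between are in proportion. A call has 1 to 12 rows; each row is the pose to reach, as a shift and turn from the pose measured when the call began, along the tool's axes at that moment; what a row does not reach only later rows make up. A row lasts 1/8 s, in which the tool goes at most 62.5 mm and 10.7 degrees, less where a joint would pass 70% of its speed; a pose out of reach is approached as far as the arm can. A call with a gripper value outside its range is refused whole. The fingers move at their own pace and stop on an object; "force" is the grip in N (left out, the last holds). Time passes only in rows, so rows that repeat a pose let the fingers close. It gives the time, the measured TCP pose, the force and the opening at its end, in the units of the state.
- get_state(): the state, without advancing time (a new reading comes with each control period).
- read_camera(name): name is "scene" or "top" or "wrist"; returns a dict with "frame" (480x640x3 uint8, red, green, blue), "vfov" (degrees; the focal length in pixels is half the picture's height over the tangent of half this angle, whatever the lens; pixels are square), "cx", "cy" (the principal point, pixels), "position" and "rotation" of the camera in the world; the wrist camera has in their place "mount" (4x4, takes a point from camera to tool coordinates, whose origin is the TCP and whose axes are the flange's). Camera axes: x right, y up, looking along -z (the intrinsics and any distortion apply to the point x, -y, -z); pixel columns grow to the right and rows downward; lengths in m; the calibration is good to about 2 mm. A picture is of the moment at which its call begins: read the wrist's pose just before it. There is no depth.
- sign_off(): hands the job in, once; it reports no verdict.
The state is a dict: "time": time; "qpos": joint angles; "dq": joint speeds; "joint_efforts": joint torques, N m; "eef_pos": TCP position; "tcp_rot": TCP orientation; "contact_force": force on the tool from outside, world axes, zero at the start; "wrist_torque": the same for the moment, N m; "opening": opening from 0.0 (shut) to 1.0 (fully open).
Only numpy, scipy, OpenCV 4.12 (cv2) and the standard library are available. Lean on these libraries where they do the work, as an engineer would, in place of code of your own. Each camera call takes 0.05 s, during which the arm holds its last target.

## Working session

There is one attempt and no reset: what is moved stays moved. The work goes in short steps, Python scripts to look and compute and a tool call to move; the robot and the scene stay as the last step left them, time stands still between calls to the robot, and variables do not carry over. Pictures are saved under pics/ and viewed, and the job is handed in when it is done.

Besides the shell and the picture viewer there is one more tool, called after "Emit:" as name(argument=value, ...) on one line, values as JSON. arm_command: Moves the arm, as the interface text tells. Its arguments: {"type":"object","properties":{"steps":{"type":"array"},"force":{"type":"number"}},"required":["steps"]}

```bash
mkdir -p pics; cat > h.py <<'E'
from plant import *
import numpy as np, cv2
from scipy.spatial.transform import Rotation as R
def snap(n,fn=None):
    s=get_state(); c=read_camera(n)
    if fn: cv2.imwrite('pics/'+fn,c['frame'][:,:,::-1])
    if 'mount' in c:
        M=np.eye(4); q=s['tcp_rot']; M[:3,:3]=R.from_quat(q).as_matrix() if np.size(q)==4 else np.array(q); M[:3,3]=s['eef_pos']
        W=M@np.array(c['mount']); c['position']=W[:3,3]; c['rotation']=W[:3,:3]
    c['position']=np.array(c['position']); r=np.array(c['rotation'])
    c['rotation']=R.from_quat(r).as_matrix() if r.size==4 else r
    c['f']=240/np.tan(np.radians(c['vfov'])/2)
    return c
def ray(c,u,v):
    d=np.array([(u-c['cx'])/c['f'],-(v-c['cy'])/c['f'],-1.0]); return c['rotation']@d
def at(c,u,v,z):
    d=ray(c,u,v); p=c['position']; return p+d*(z-p[2])/d[2]
def proj(c,P):
    p=c['rotation'].T@(np.array(P)-c['position']); return c['cx']+c['f']*p[0]/-p[2], c['cy']-c['f']*p[1]/-p[2]
def tri(c1,p1,c2,p2):
    A=np.stack([ray(c1,*p1),-ray(c2,*p2)],1); b=c2['position']-c1['position']
    t=np.linalg.lstsq(A,b,rcond=None)[0]
    a=c1['position']+t[0]*A[:,0]; bb=c2['position']-t[1]*A[:,1]
    return (a+bb)/2, np.linalg.norm(a-bb)
E
python3 - <<'E'
from h import *
s=get_state(); print(s)
for n in ['scene','top','wrist']:
    c=snap(n,n+'0.png'); print({k:v for k,v in c.items() if k!='frame'})
E
```

```text
{'time': 0.0, 'qpos': array([ 1.10598366e+00,  2.87151793e-01,  1.57817615e+00, -1.82613254e-05,
        1.27861224e+00, -1.49991394e-01]), 'dq': array([-0.00104004, -0.00153405,  0.00098662, -0.00034617,  0.00189209,
       -0.00090324]), 'joint_efforts': array([ 8.52083867e-04, -4.05993283e+01, -2.92620385e+01, -1.58208150e-04,
        5.87660688e-03,  5.37879458e-06]), 'eef_pos': array([0.2086827 , 0.64123777, 0.2299569 ]), 'tcp_rot': array([ 1.56758672e-01,  9.87636239e-01, -1.12138744e-03, -3.46831170e-04]), 'contact_force': array([-0.99193388, -0.3454893 , -0.25834168]), 'wrist_torque': array([ 0.01543279, -0.0188601 ,  0.01382658]), 'opening': 1.0023864245086993}
{'vfov': 49.803478922820176, 'cx': 313.8892297259795, 'cy': 236.07031115635255, 'position': array([-0.14985242, -0.81302877,  1.14003458]), 'rotation': array([[ 0.79405881,  0.42433976, -0.43520842],
       [-0.60783393,  0.5577706 , -0.56518127],
       [ 0.00291757,  0.71332161,  0.70083077]]), 'f': np.float64(516.9946406983182)}
{'vfov': 55.13569724145798, 'cx': 316.5454930447611, 'cy': 233.44008527128537, 'positio
[... 224 characters left out ...]
59.7057711476689)}
{'vfov': 61.91019421392259, 'cx': 323.5257130834067, 'cy': 238.53864502884434, 'mount': array([[-9.57706317e-04,  9.46628341e-01,  3.22325716e-01,
         8.35192756e-02],
       [ 9.99999541e-01,  9.01749235e-04,  3.22917132e-04,
         4.02842966e-04],
       [ 1.50255412e-05,  3.22325877e-01, -9.46628770e-01,
        -1.43025610e-01],
       [ 0.00000000e+00,  0.00000000e+00,  0.00000000e+00,
         1.00000000e+00]]), 'position': array([0.12955584, 0.66782289, 0.37310113]), 'rotation': array([[ 0.31055633, -0.90014825, -0.30543067],
       [ 0.95055251,  0.29335487,  0.10194532],
       [-0.00216633, -0.32198766,  0.94674139]]), 'f': np.float64(400.13706402788756)}
```

View pics/scene0.png

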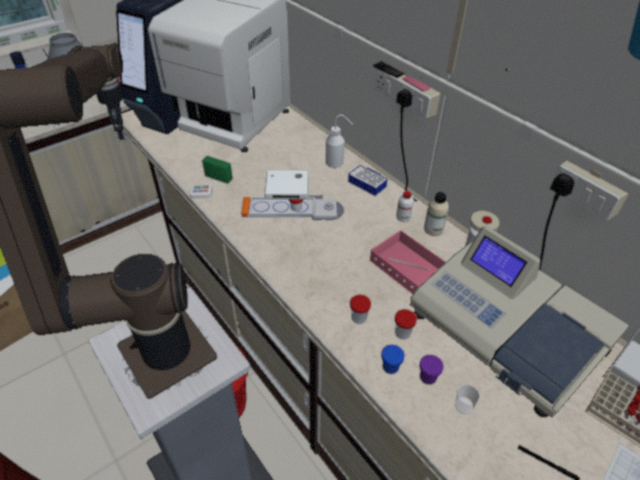

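View pics/top0.png

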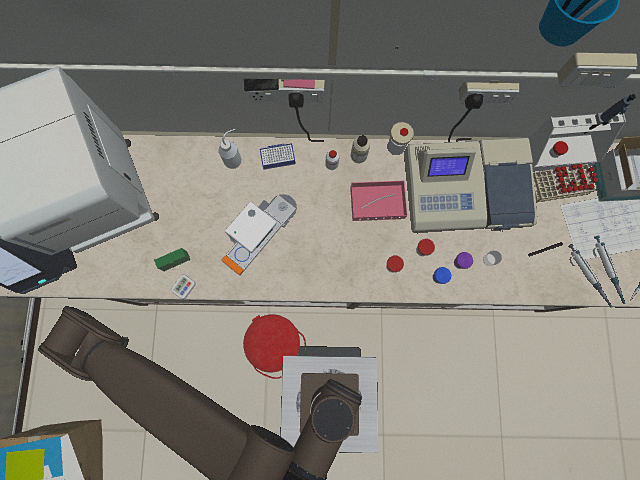

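View pics/wrist0.png

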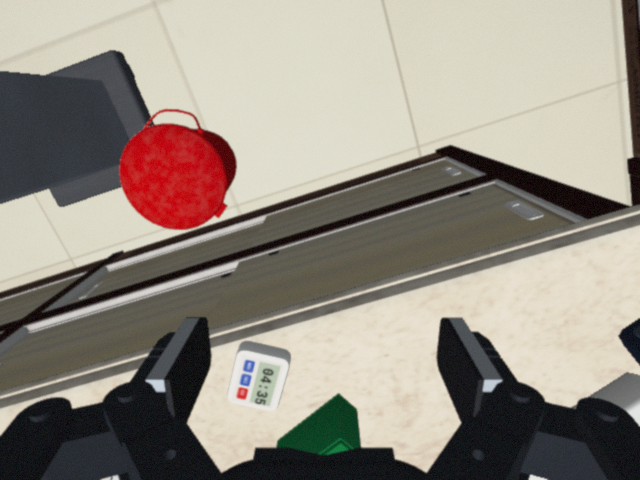

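```bash
python3 - <<'E'
import cv2
t=cv2.imread('pics/top0.png'); s=cv2.imread('pics/scene0.png')
a=cv2.resize(t[170:310,140:340],None,fx=4,fy=4,interpolation=cv2.INTER_CUBIC)
b=cv2.resize(t[170:310,320:520],None,fx=4,fy=4,interpolation=cv2.INTER_CUBIC)
cv2.imwrite('pics/c1.png',a);cv2.imwrite('pics/c2.png',b)
cv2.imwrite('pics/c3.png',cv2.resize(s[150:300,180:380],None,fx=4,fy=4,interpolation=cv2.INTER_CUBIC))
E
```

```text
(no output)
```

View pics/c1.png

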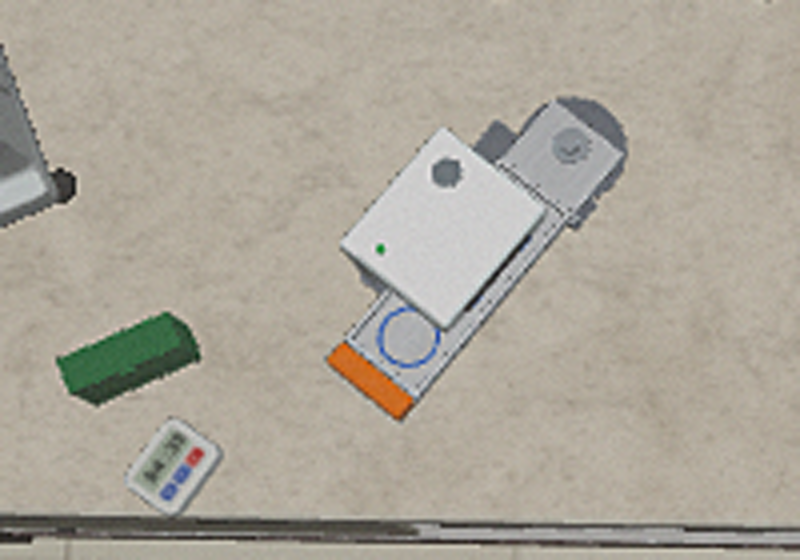

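View pics/c2.png

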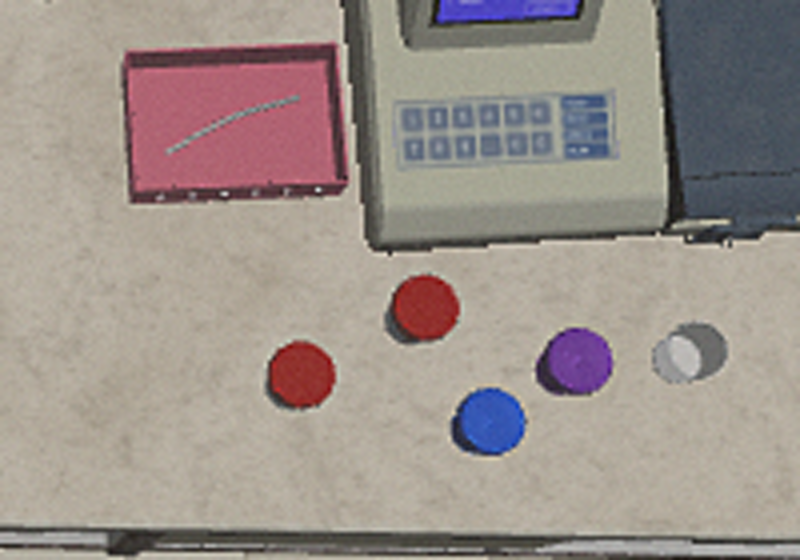

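View pics/c3.png

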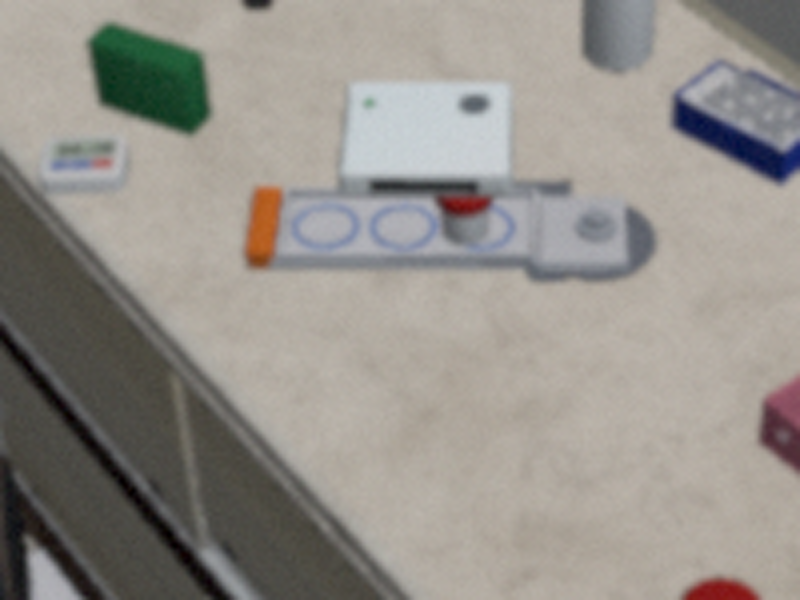

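```bash
cat >> h.py <<'E'
def blobs(c,kind,minA=30):
    hsv=cv2.cvtColor(c['frame'],cv2.COLOR_RGB2HSV); h,s,v=cv2.split(hsv)
    if kind=='red': m=((h<6)|(h>174))&(s>150)&(v>70)
    if kind=='orange': m=(h>8)&(h<18)&(s>170)&(v>100)
    if kind=='green': m=(h>55)&(h<85)&(s>100)
    if kind=='pink': m=(h>165)&(h<178)&(s>80)&(s<170)&(v>80)
    m=m.astype(np.uint8)*255
    m=cv2.morphologyEx(m,cv2.MORPH_OPEN,np.ones((3,3),np.uint8))
    o=[]
    for k in cv2.findContours(m,cv2.RETR_EXTERNAL,cv2.CHAIN_APPROX_NONE)[0]:
        a=cv2.contourArea(k)
        if a>=minA: o.append((a,k))
    return sorted(o,key=lambda t:-t[0])
E
python3 - <<'E'
from h import *
T=snap('top');S=snap('scene')
for c,n in((T,'top'),(S,'scene')):
  for kind in('red','orange','pink','green'):
    for a,k in blobs(c,kind):
        (u,v),wh,an=cv2.minAreaRect(k); print(n,kind,round(a),round(u,1),round(v,1),np.round(wh,1),round(an), np.round(at(c,u,v,{'red':.069,'orange':.024,'pink':.048,'green':.072}[kind])[:2],3))
        if kind in('orange','pink') and n=='top': print([np.round(at(c,*p,{'orange':.024,'pink':.048}[kind])[:2],4).tolist() for p in cv2.boxPoints(cv2.minAreaRect(k))])
pin=at(T,140+572/4,170+147/4,.028); print('pin',pin)
print('pin scene',at(S,180+597/4,150+218/4,.028), tri(T,(140+572/4,170+147/4),S,(180+597/4,150+218/4)))
E
```

```text
top red 2316 271.5 343.0 [56. 55.] 90 [0.191 0.191]
top red 172 395.5 263.0 [14. 15.] 90 [ 0.461 -0.218]
top red 171 426.0 246.0 [15.6 14.1] 45 [ 0.521 -0.324]
top red 113 561.0 147.0 [12.7 11.3] 45 [ 0.892 -0.823]
top red 36 403.5 131.0 [6. 7.] 90 [ 0.943 -0.258]
top orange 120 232.3 264.8 [23.   6.2] 39 [0.452 0.341]
[[0.4682, 0.3799], [0.4856, 0.3674], [0.4363, 0.3023], [0.4191, 0.3149]]
top pink 1514 377.1 199.9 [34.5 50.8] 85 [ 0.689 -0.162]
[[0.7429, -0.0672], [0.7619, -0.2482], [0.6351, -0.2551], [0.6167, -0.0772]]
top pink 196 298.9 83.1 [30.2  7.7] 3 [1.141 0.125]
[[1.1265, 0.1821], [1.1585, 0.1818], [1.1546, 0.0684], [1.1226, 0.0692]]
top green 226 169.4 258.0 [ 9.5 30.2] 67 [0.465 0.545]
scene red 285 238.5 394.0 [36. 11.] 90 [ 0.071 -0.25 ]
scene red 264 405.5 318.5 [17. 19.] 90 [ 0.519 -0.328]
scene red 240 360.0 304.0 [16. 18.] 90 [ 0.457 -0.223]
scene red 102 635.7 402.1 [ 7.6 24.6] 27 [ 0.766 -0.804]
scene orange 70 245.3 206.5 [ 5.2 17.5] 8 [0.449 0.332]
scene pink 2115 404.8 258.8 [63.8 43.9] 38 [ 0.68  -0.166]
scene pink 108 416.6 83.2 [24.6  6.1] 29 [1.453 0.547]
scene green 446 217.0 169.0 [31.  18.3] 18 [0.449 0.505]
pin [0.66337901 0.1713287  0.028     ]
pin scene [0.67034006 0.17039936 0.028     ] (array([0.66578225, 0.1697255 , 0.02980685]), np.float64(0.006389701828327387))
```

```bash
cat >> h.py <<'E'
PIN=np.array([.664,.170]); A0=np.radians(141.1)
def cpt(x,y,th):
    a=A0+th; d=np.array([np.cos(a),np.sin(a)]); n=np.array([-d[1],d[0]])
    return PIN+x*d+y*n
def rel(targets,yaws=None):
    """targets world xyz ; yaws deg of tool x (tool down). prints rows turn,shift"""
    s=get_state(); Rm=R.from_quat(s['tcp_rot']); p=s['eef_pos']
    print('t',round(s['time'],2),'tcp',np.round(p,4),'yaw',np.round(np.degrees(np.arctan2(Rm.as_matrix()[1,0],Rm.as_matrix()[0,0])),1),'F',np.round(s['contact_force'],1),'op',round(s['opening'],3))
    for i,t in enumerate(targets):
        sh=Rm.inv().apply(np.array(t)-p)
        r=np.zeros(3)
        if yaws is not None:
            y=np.radians(yaws[i] if np.ndim(yaws) else yaws)
            X=np.array([np.cos(y),np.sin(y),0]);Z=np.array([0,0,-1.]);Y=np.cross(Z,X)
            r=(Rm.inv()*R.from_matrix(np.stack([X,Y,Z],1))).as_rotvec()
        print(np.round(r,3).tolist(),np.round(sh,4).tolist())
E
python3 - <<'E'
from h import *
p=cpt(.264,-.072,0); print(p)
rel([(*p,.23)],141.1)
T=snap('top');print('timer',at(T,184,287,.018))
E
```

```text
[0.50375715 0.39181575]
t 0.25 tcp [0.2088 0.6416 0.2306] yaw 162.0 F [ 0.  -0.5  0. ] op 1.003
[-0.001, 0.0, 0.364] [-0.3578, -0.1461, 0.0007]
timer [0.37319974 0.50385916 0.018     ]
```

Emit:
arm_command(steps=[[[0,0,0.06],[-0.06,-0.024,0],-1],[[0,0,0.12],[-0.12,-0.049,0],-1],[[0,0,0.18],[-0.18,-0.073,0],-1],[[0,0,0.24],[-0.24,-0.098,0],-1],[[0,0,0.3],[-0.3,-0.122,0],-1],[[0,0,0.364],[-0.358,-0.146,0],-1],[[0,0,0.364],[-0.358,-0.146,0],-1],[[0,0,0.364],[-0.358,-0.146,0],-1]])

```text
time: 1.3
eef_pos: [0.5043, 0.3916, 0.2307]
tcp_rot: [0.334, 0.943, -0.0, -0.0]
contact_force: [-0.4, -0.5, 0.3]
opening: -0.0
```

```bash
python3 - <<'E'
from h import *
c=snap('wrist','w1.png')
for k in (.272,):print(proj(c,(*cpt(.272,-.042,0),.024)),proj(c,(*cpt(.284,.042,0),.024)))
for a,k in blobs(c,'orange'):
    b=cv2.boxPoints(cv2.minAreaRect(k));print(a,b.tolist(),[np.round(at(c,*q,.024)[:2],4).tolist() for q in b])
for x in((.284,-.042),(.284,.042),(.26,.042),(.26,-.042)):print(np.round(cpt(*x,0),4))
rel([(0.5,.39,.006)])
E
```

```text
(np.float64(289.7233778751231), np.float64(191.79358059871558)) (np.float64(193.79276977403958), np.float64(178.51421902688276))
2191.5 [[199.76930236816406, 177.464599609375], [291.93243408203125, 175.621337890625], [292.43585205078125, 200.791259765625], [200.272705078125, 202.634521484375]] [[0.4193, 0.3204], [0.469, 0.3844], [0.4864, 0.3701], [0.4357, 0.3047]]
[0.4694 0.381 ]
[0.4166 0.3157]
[0.4353 0.3006]
[0.488 0.366]
t 1.35 tcp [0.5035 0.3924 0.2307] yaw 141.1 F [-0.2  0.5 -0.3] op -0.001
[0.0, 0.0, 0.0] [0.001, -0.0038, 0.2247]
```

View pics/w1.png

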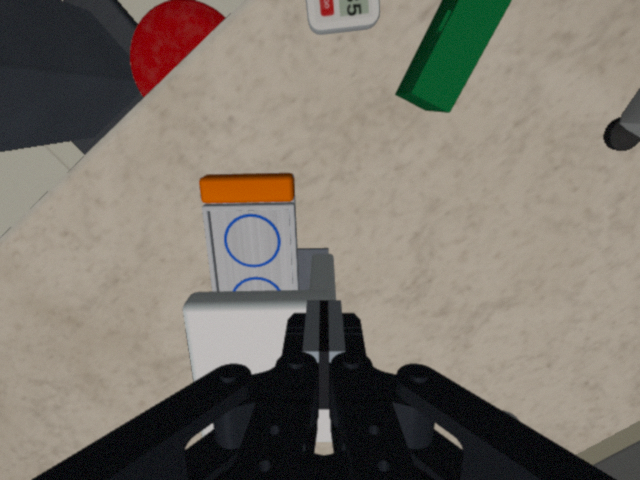

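Emit:
arm_command(steps=[[[0,0,0],[0,0.004,0.06],-1],[[0,0,0],[0,0.004,0.12],-1],[[0,0,0],[0,0.004,0.17],-1],[[0,0,0],[0,0.004,0.205],-1],[[0,0,0],[0,0.004,0.222],-1],[[0,0,0],[0,0.004,0.222],-1]])

```text
time: 2.1
eef_pos: [0.5043, 0.3962, 0.0079]
tcp_rot: [0.332, 0.943, -0.001, -0.001]
contact_force: [-0.7, 0.5, 0.3]
opening: -0.0
```

```bash
python3 - <<'E'
from h import *
# constant yaw 141.1 ; support
def hs(th): return .011*abs(np.sin(th))+.0145*abs(np.cos(th))
ths=np.radians([0,6,12,18,24,30,36,42,48,54,60,66,72,78,84,88,90.5])
tg=[]
for th in ths:
    d=np.degrees(th); r=.264 if d<=42 else max(.235,.264-.029*(d-42)/18)
    tg.append((*cpt(r,-.042-hs(th),th),.0085)); 
for t in tg: print(np.round(t,3),round(np.hypot(*t[:2]),3))
rel(tg)
E
```

```text
[0.494 0.38  0.008] 0.623
[0.474 0.362 0.008] 0.596
[0.455 0.342 0.008] 0.569
[0.438 0.319 0.008] 0.543
[0.424 0.296 0.008] 0.517
[0.412 0.27  0.008] 0.493
[0.403 0.243 0.008] 0.471
[0.397 0.216 0.008] 0.452
[0.403 0.189 0.008] 0.445
[0.412 0.164 0.008] 0.444
[0.424 0.14  0.008] 0.446
[0.428 0.115 0.008] 0.443
[0.436 0.089 0.008] 0.445
[0.446 0.065 0.008] 0.451
[0.46  0.042 0.008] 0.461
[0.47  0.027 0.008] 0.47
[0.476 0.019 0.008] 0.477
t 2.1 tcp [0.5043 0.3962 0.0079] yaw 141.2 F [-0.7  0.5  0.3] op -0.0
[0.0, 0.0, 0.0] [-0.0023, -0.0192, -0.0005]
[0.0, 0.0, 0.0] [0.0023, -0.046, -0.0004]
[0.0, 0.0, 0.0] [0.0042, -0.0734, -0.0003]
[0.0, 0.0, 0.0] [0.0033, -0.101, -0.0003]
[0.0, 0.0, 0.0] [-0.0006, -0.1285, -0.0002]
[0.0, 0.0, 0.0] [-0.0073, -0.1557, -0.0001]
[0.0, 0.0, 0.0] [-0.017, -0.1822, -0.0001]
[0.0, 0.0, 0.0] [-0.0294, -0.2077, -0.0]
[0.0, 0.0, 0.0] [-0.0512, -0.2247, 0.0]
[0.0, 0.0, 0.0] [-0.0739, -0.2389, 0.0]
[0.0, 0.0, 0.0] [-0.0974, -0.25, 0.0]
[0.0, 0.0, 0.0] [-0.1172, -0.2671, 0.0]
[0.0, 0.0, 0.0] [-0.1389, -0.2819, 0.0]
[0.0, 0.0, 0.0] [-0.1623, -0.2943, 0.0]
[0.0, 0.0, 0.0] [-0.1869, -0.3041, 0.0]
[0.0, 0.0, 0.0] [-0.204, -0.3091, 0.0]
[0.0, 0.0, 0.0] [-0.2146, -0.3116, 0.0]
```

Emit:
arm_command(steps=[[[0,0,0],[-0.001,-0.01,0],-1],[[0,0,0],[-0.001,-0.018,0],-1],[[0,0,0],[0,-0.028,0],-1],[[0,0,0],[0.002,-0.04,0],-1],[[0,0,0],[0.003,-0.053,0],-1],[[0,0,0],[0.004,-0.066,0],-1],[[0,0,0],[0.004,-0.08,0],-1],[[0,0,0],[0.004,-0.094,0],-1],[[0,0,0],[0.003,-0.108,0],-1],[[0,0,0],[0.001,-0.122,0],-1],[[0,0,0],[-0.002,-0.136,0],-1],[[0,0,0],[-0.007,-0.15,0],-1]])

```text
time: 3.6
eef_pos: [0.415, 0.274, 0.0082]
tcp_rot: [0.332, 0.943, -0.001, -0.002]
contact_force: [1.6, 2.3, -1.1]
opening: 0.006
```

```bash
python3 - <<'E'
from h import *
c=snap('top','t1.png')
for a,k in blobs(c,'orange'):
    r=cv2.minAreaRect(k); p=at(c,*r[0],.024)[:2]; print(p, np.degrees(np.arctan2(*(p-PIN)[::-1])-A0))
def hs(th): return .011*abs(np.sin(th))+.0145*abs(np.cos(th))
ths=np.radians([30,33,36,39,42,45,48,51,54,57,60,63,66,69,72,75,78,81,84,87,90,92])
tg=[]
for th in ths:
    d=np.degrees(th); r=.264 if d<=42 else max(.235,.264-.029*(d-42)/18)
    tg.append((*cpt(r,-.042-hs(th),th),.008)); 
rel(tg,141.1)
cv2.imwrite('pics/t1c.png',cv2.resize(c['frame'][170:310,140:340,::-1],None,fx=3,fy=3))
E
```

```text
[0.39627083 0.20014349] 32.47615008001088
t 3.65 tcp [0.4138 0.2725 0.0077] yaw 141.2 F [-0.4 -0.3 -1.1] op 0.003
[-0.007, -0.003, 0.002] [-0.0004, -0.0026, -0.0003]
[-0.007, -0.003, 0.002] [-0.0049, -0.016, -0.0002]
[-0.007, -0.003, 0.002] [-0.0101, -0.0292, -0.0002]
[-0.007, -0.003, 0.002] [-0.016, -0.0421, -0.0001]
[-0.007, -0.003, 0.002] [-0.0226, -0.0547, -0.0]
[-0.007, -0.003, 0.002] [-0.0333, -0.0635, 0.0]
[-0.007, -0.003, 0.002] [-0.0443, -0.0717, 0.0]
[-0.007, -0.003, 0.002] [-0.0555, -0.0791, 0.0]
[-0.007, -0.003, 0.002] [-0.067, -0.0858, 0.0]
[-0.007, -0.003, 0.002] [-0.0787, -0.0918, 0.0]
[-0.007, -0.003, 0.002] [-0.0905, -0.097, 0.0]
[-0.007, -0.003, 0.002] [-0.1002, -0.1057, 0.0001]
[-0.007, -0.003, 0.002] [-0.1103, -0.114, 0.0001]
[-0.007, -0.003, 0.002] [-0.121, -0.1217, 0.0001]
[-0.007, -0.003, 0.002] [-0.1321, -0.1288, 0.0001]
[-0.007, -0.003, 0.002] [-0.1435, -0.1354, 0.0001]
[-0.007, -0.003, 0.002] [-0.1554, -0.1412, 0.0001]
[-0.007, -0.003, 0.002] [-0.1676, -0.1465, 0.0001]
[-0.007, -0.003, 0.002] [-0.1801, -0.1511, 0.0001]
[-0.007, -0.003, 0.002] [-0.1928, -0.1549, 0.0001]
[-0.007, -0.003, 0.002] [-0.2058, -0.1581, 0.0001]
[-0.007, -0.003, 0.002] [-0.2135, -0.1598, 0.0001]
```

View pics/t1c.png

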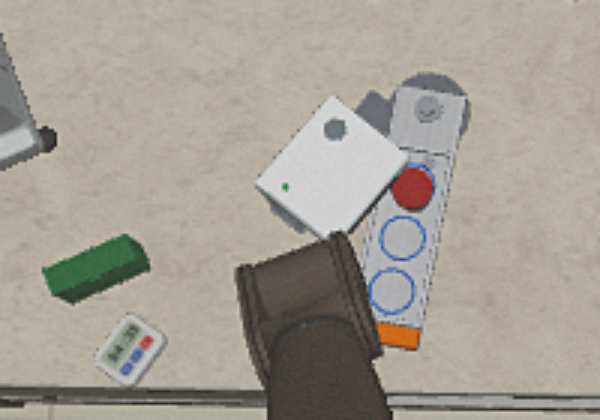

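Emit:
arm_command(steps=[[[0,0,0],[-0.004,-0.014,0],-1],[[0,0,0],[-0.01,-0.029,0],-1],[[0,0,0],[-0.016,-0.042,0],-1],[[0,0,0],[-0.023,-0.054,0],-1],[[0,0,0],[-0.033,-0.0635,0],-1],[[0,0,0],[-0.044,-0.072,0],-1],[[0,0,0],[-0.0555,-0.079,0],-1],[[0,0,0],[-0.067,-0.086,0],-1],[[0,0,0],[-0.0785,-0.092,0],-1],[[0,0,0],[-0.09,-0.097,0],-1],[[0,0,0],[-0.1,-0.106,0],-1],[[0,0,0],[-0.11,-0.114,0],-1]])

```text
time: 5.15
eef_pos: [0.4294, 0.1139, 0.0085]
tcp_rot: [0.332, 0.943, -0.002, -0.001]
contact_force: [0.1, 2.6, -0.5]
opening: 0.0
```

```bash
python3 - <<'E'
from h import *
c=snap('top')
for a,k in blobs(c,'orange'):
    r=cv2.minAreaRect(k); p=at(c,*r[0],.024)[:2]; print(a,p, np.degrees(np.arctan2(*(p-PIN)[::-1])-A0)%360)
def hs(th): return .011*abs(np.sin(th))+.0145*abs(np.cos(th))
tg=[(*cpt(.235,-.042-hs(th),th),.008) for th in np.radians([66,69,72,75,78,81,84,87,90,92])]
rel(tg,141.1)
cv2.imwrite('pics/t2c.png',cv2.resize(c['frame'][170:310,140:340,::-1],None,fx=3,fy=3))
E
```

```text
69.5 [0.43208172 0.03767978] 68.60677843169083
t 5.2 tcp [0.4298 0.1128 0.0087] yaw 141.2 F [-0.   0.3  0.2] op 0.002
[-0.006, -0.0, 0.002] [0.0022, 0.0004, 0.0007]
[-0.006, -0.0, 0.002] [-0.0085, -0.0073, 0.0007]
[-0.006, -0.0, 0.002] [-0.0195, -0.0144, 0.0007]
[-0.006, -0.0, 0.002] [-0.031, -0.0209, 0.0008]
[-0.006, -0.0, 0.002] [-0.0429, -0.0268, 0.0008]
[-0.006, -0.0, 0.002] [-0.0551, -0.032, 0.0008]
[-0.006, -0.0, 0.002] [-0.0676, -0.0366, 0.0009]
[-0.006, -0.0, 0.002] [-0.0803, -0.0405, 0.0009]
[-0.006, -0.0, 0.002] [-0.0933, -0.0436, 0.0009]
[-0.006, -0.0, 0.002] [-0.101, -0.0454, 0.0009]
```

View pics/t2c.png

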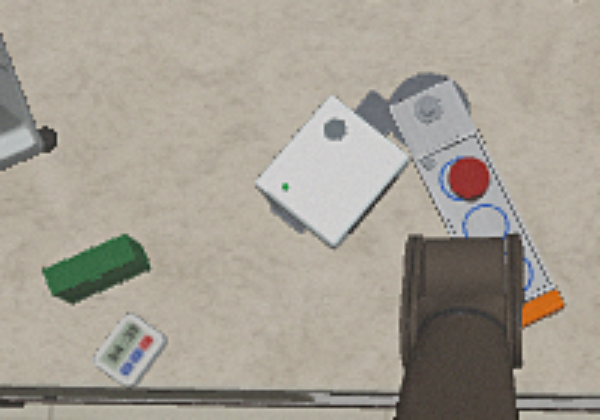

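Emit:
arm_command(steps=[[[0,0,0],[-0.0085,-0.0075,0],-1],[[0,0,0],[-0.0195,-0.0145,0],-1],[[0,0,0],[-0.031,-0.021,0],-1],[[0,0,0],[-0.043,-0.027,0],-1],[[0,0,0],[-0.055,-0.032,0],-1],[[0,0,0],[-0.0675,-0.0365,0],-1],[[0,0,0],[-0.08,-0.0405,0],-1],[[0,0,0],[-0.093,-0.0435,0],-1],[[0,0,0],[-0.097,-0.0445,0],-1],[[0,0,0],[-0.097,-0.0445,0],-1]])

```text
time: 6.45
eef_pos: [0.478, 0.0168, 0.009]
tcp_rot: [0.332, 0.943, -0.003, -0.001]
contact_force: [0.8, -0.1, -0.4]
opening: 0.003
```

```bash
python3 - <<'E'
from h import *
s=get_state();print(s['eef_pos'],s['contact_force'])
p=s['eef_pos']; rel([(p[0]-.03,p[1]+.04,.01),(p[0]-.03,p[1]+.04,.25)],141.1)
E
```

```text
[0.47798578 0.01683847 0.00897996] [ 0.78287342 -0.13009546 -0.41349485]
t 6.45 tcp [0.478  0.0168 0.009 ] yaw 141.2 F [ 0.8 -0.1 -0.4] op 0.003
[-0.006, 0.001, 0.002] [0.0484, 0.0124, -0.0011]
[-0.006, 0.001, 0.002] [0.0483, 0.011, -0.2411]
```

Emit:
arm_command(steps=[[[0,0,0],[0.02,0,0],-1],[[0,0,0],[0.02,0,-0.05],-1],[[0,0,0],[0.01,0,-0.11],-1],[[0,0,0],[0,0,-0.17],1],[[0,0,0],[-0.02,0.06,-0.22],1],[[0,0,0],[-0.04,0.12,-0.25],1],[[0,0,0],[-0.04,0.12,-0.25],1]])

```text
time: 7.32
eef_pos: [0.5863, 0.0889, 0.2607]
tcp_rot: [0.331, 0.944, -0.002, 0.001]
contact_force: [-0.1, -0.2, -0.1]
opening: 0.85
```

```bash
python3 - <<'E'
from h import *
c=snap('top','t3.png');w=snap('wrist','w3.png');S=snap('scene','s3.png')
for a,k in blobs(c,'orange'):
    r=cv2.minAreaRect(k); p=at(c,*r[0],.024)[:2]; print(a,p, np.degrees(np.arctan2(*(p-PIN)[::-1])-A0)%360, [at(c,*q,.024)[:2].round(4).tolist() for q in cv2.boxPoints(r)])
cv2.imwrite('pics/t3c.png',cv2.resize(c['frame'][170:310,210:410,::-1],None,fx=4,fy=4,interpolation=cv2.INTER_CUBIC))
E
```

```text
117.5 [ 0.50000416 -0.04044952] 90.97197806833503 [[0.4751, -0.0074], [0.5388, -0.0566], [0.5251, -0.0737], [0.4616, -0.0245]]
```

View pics/t3c.png

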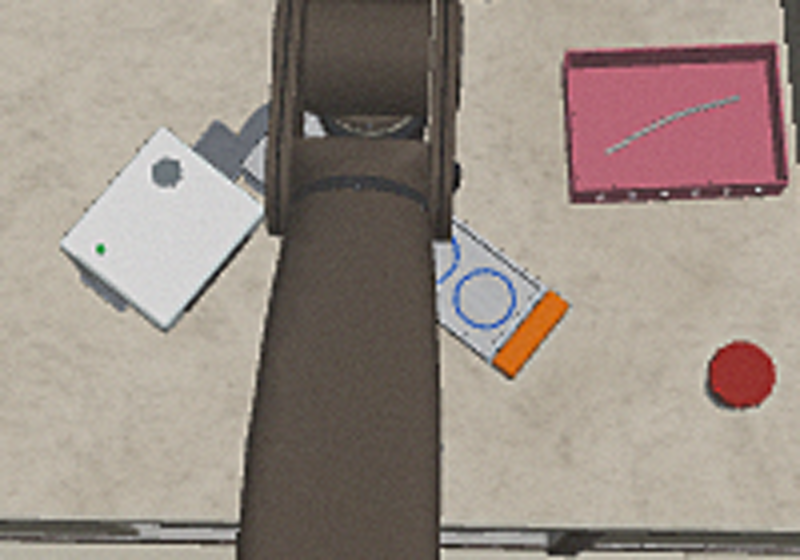

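View pics/w3.png

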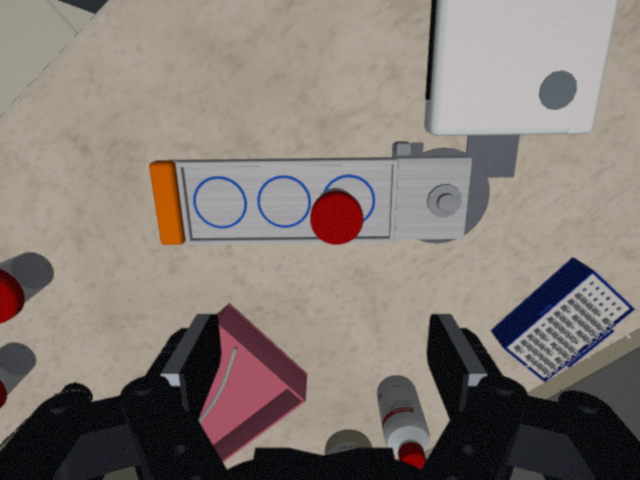

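```bash
python3 - <<'E'
from h import *
w=snap('wrist');S=snap('scene')
for a,k in blobs(w,'red',400):
    (u,v),r=cv2.minEnclosingCircle(k); print('w',a,u,v,r,at(w,u,v,.064), 2*r/w['f']*abs(w['position'][2]-.064))
for a,k in blobs(S,'red',20):
    (u,v),r=cv2.minEnclosingCircle(k); print('s',a,u,v,r,at(S,u,v,.064))
print('pin',at(w,445,200,.028))
for u,v in((220,202),(284,201),(349,200)): print('ring',at(w,u,v,.014))
for t in (.095,.159,.223): print(cpt(t,0,np.pi/2))
E
```

```text
w 2057.0 341.0373840332031 221.45758056640625 26.57533073425293 [0.60547413 0.08916118 0.064     ] 0.04479087718544221
w 719.0 3.0 301.5 23.690814971923828 [ 0.46805819 -0.20944444  0.064     ] 0.03992922588401817
s 285.5 241.5 394.0 18.172880172729492 [ 0.07772944 -0.25120794  0.064     ]
s 265.0 405.875 318.0 10.320740699768066 [ 0.5238572  -0.32533094  0.064     ]
s 240.0 359.76416015625 303.6697998046875 9.6140775680542 [ 0.46036146 -0.21890334  0.064     ]
s 108.5 634.0 401.5 12.54003620147705 [ 0.76814804 -0.80102109  0.064     ]
s 98.0 331.0 219.5 6.500100135803223 [0.60429201 0.08056886 0.064     ]
s 24.0 487.0 219.0 3.6056511402130127 [ 0.98791739 -0.20831446  0.064     ]
pin [0.65957417 0.17401839 0.028     ]
ring [ 5.27267332e-01 -1.10119458e-04  1.40000000e-02]
ring [0.56621839 0.05025867 0.014     ]
ring [0.60563342 0.10120157 0.014     ]
[0.60434351 0.0960669 ]
[0.56415387 0.04625934]
[ 0.52396424 -0.00354822]
```

View pics/s3.png

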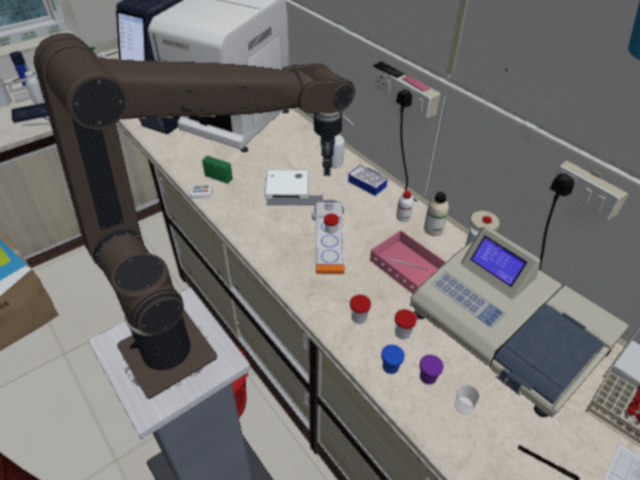

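```bash
python3 - <<'E'
from h import *
w=snap('wrist','w4.png'); np.save('w4.npy',w,allow_pickle=True)
hsv=cv2.cvtColor(w['frame'],cv2.COLOR_RGB2HSV);h,s,v=cv2.split(hsv)
m=((h>105)&(h<125)&(s>120)).astype(np.uint8)*255
for k in cv2.findContours(m,cv2.RETR_EXTERNAL,cv2.CHAIN_APPROX_NONE)[0]:
    if cv2.contourArea(k)>800:
        e=cv2.fitEllipse(k); print(e, at(w,*e[0],.014))
for a,k in blobs(w,'red',400): print(cv2.minEnclosingCircle(k))
for a,k in blobs(w,'orange',400):
    r=cv2.minAreaRect(k); print([at(w,*q,.024)[:2].round(4).tolist() for q in cv2.boxPoints(r)],at(w,*r[0],.024))
rel([(.606,.089,.16)],141.1)
E
```

```text
((573.67431640625, 326.6933288574219), (94.77813720703125, 126.85868835449219), 61.29206466674805) [0.86936923 0.20553622 0.014     ]
((225.5050811767578, 206.2482147216797), (49.61640548706055, 54.13087463378906), 123.2835464477539) [0.53184864 0.00077454 0.014     ]
((289.9759826660156, 205.47914123535156), (50.93006896972656, 52.91674041748047), 113.95679473876953) [0.57132723 0.05132283 0.014     ]
((343.1185607910156, 222.54124450683594), 26.58817481994629)
((3.0, 303.0), 24.186872482299805)
[[0.4625, -0.0219], [0.474, -0.0027], [0.54, -0.053], [0.528, -0.0737]] [ 0.49998535 -0.03695128  0.024     ]
t 7.62 tcp [0.5833 0.0865 0.2568] yaw 141.2 F [ 0.1  0.2 -0.4] op 1.006
[-0.008, -0.001, 0.002] [-0.0163, 0.0169, 0.0966]
```

View pics/w4.png

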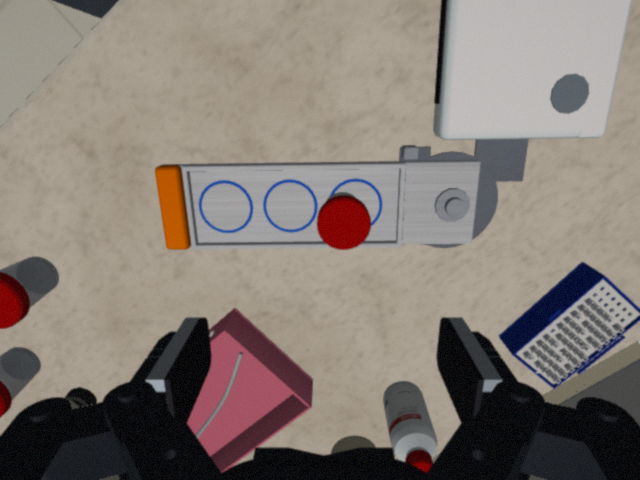

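Emit:
arm_command(steps=[[[-0.004,0,0],[-0.008,0.008,0.04],1],[[-0.008,0,0],[-0.015,0.015,0.08],1],[[-0.008,0,0],[-0.016,0.017,0.1],1],[[-0.008,0,0],[-0.016,0.017,0.1],1],[[-0.008,0,0],[-0.016,0.017,0.1],1],[[-0.008,0,0],[-0.016,0.017,0.1],1]])

```text
time: 8.38
eef_pos: [0.6068, 0.0892, 0.1589]
tcp_rot: [0.332, 0.943, 0.001, 0.001]
contact_force: [-0.2, -0.3, -0.2]
opening: 0.999
```

```bash
cat >> h.py <<'E'
def rings(w,minA=500):
    h,s,v=cv2.split(cv2.cvtColor(w['frame'],cv2.COLOR_RGB2HSV))
    m=((h>105)&(h<125)&(s>120)).astype(np.uint8)*255; o=[]
    for k in cv2.findContours(m,cv2.RETR_EXTERNAL,cv2.CHAIN_APPROX_NONE)[0]:
        if cv2.contourArea(k)>minA:
            e=cv2.fitEllipse(k)
            if max(e[1])/min(e[1])<1.3: o.append((e[0],at(w,*e[0],.014).round(4)))
    return o
E
python3 - <<'E'
from h import *
w0=np.load('w4.npy',allow_pickle=True).item()
w=snap('wrist','w5.png')
print(rings(w))
b=[k for a,k in blobs(w,'red',400)]
for k in b: print(cv2.minEnclosingCircle(k), cv2.fitEllipse(k))
rel([(0,0,0)],141.1)
k=b[0]
c0=cv2.minEnclosingCircle(blobs(w0,'red',400)[0][1])[0];c1=cv2.minEnclosingCircle(k)[0]
print(tri(w0,c0,w,c1), at(w0,*c0,.064),at(w,*c1,.064))
E
```

```text
[((167.4269561767578, 216.29359436035156), array([0.5318, 0.0008, 0.014 ])), ((253.4437713623047, 215.04039001464844), array([0.5713, 0.0513, 0.014 ]))]
((322.5, 241.0), 37.03049087524414) ((322.2752380371094, 241.07345581054688), (69.59764862060547, 72.83887481689453), 88.30218505859375)
t 8.43 tcp [0.6067 0.0892 0.1586] yaw 141.2 F [ 0.1  0.3 -0.4] op 1.002
[0.002, 0.001, 0.002] [0.4172, -0.4499, 0.1572]
(array([0.60640827, 0.08883577, 0.06111216]), np.float64(0.0006836290528621926)) [0.60532268 0.08921443 0.064     ] [0.60597088 0.08952598 0.064     ]
```

View pics/w5.png

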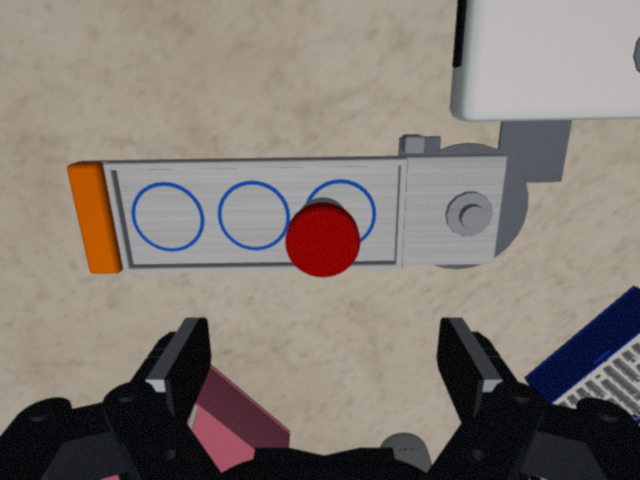

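Emit:
arm_command(steps=[[[0,0,0],[0,0,0.05],1],[[0,0,0],[0,0,0.09],1],[[0,0,0],[0,0,0.115],1],[[0,0,0],[0,0,0.122],1],[[0,0,0],[0,0,0.122],-1],[[0,0,0],[0,0,0.122],-1],[[0,0,0],[0,0,0.122],-1],[[0,0,0],[0,0,0.122],-1],[[0,0,0],[0,0,0.122],-1],[[0,0,0],[0,0,0.1],-1],[[0,0,0],[0,0,0.05],-1],[[0,0,0],[0,0,0],-1]], force=25)

```text
time: 9.93
eef_pos: [0.6059, 0.0893, 0.1591]
tcp_rot: [0.332, 0.943, 0.001, 0.0]
contact_force: [1.6, -0.2, -0.8]
opening: 0.55
```

```bash
python3 - <<'E'
from h import *
rel([(.65,-.06,.17),(.689,-.162,.17),(.689,-.162,.03)],186)
w=snap('wrist','w6.png');print(at(w,470,214,.028))
print(blobs(w,'pink')[0][0],cv2.minAreaRect(blobs(w,'pink')[0][1]))
E
```

```text
t 9.93 tcp [0.6059 0.0893 0.1591] yaw 141.2 F [ 1.6 -0.2 -0.8] op 0.55
[0.001, 0.0, -0.782] [-0.1279, -0.0887, -0.0111]
[0.001, 0.0, -0.782] [-0.2222, -0.1437, -0.0112]
[0.001, 0.0, -0.782] [-0.2222, -0.1439, 0.1288]
[0.66441783 0.17579988 0.028     ]
1102.5 ((268.5, 424.5), (43.0, 41.0), 90.0)
```

View pics/w6.png

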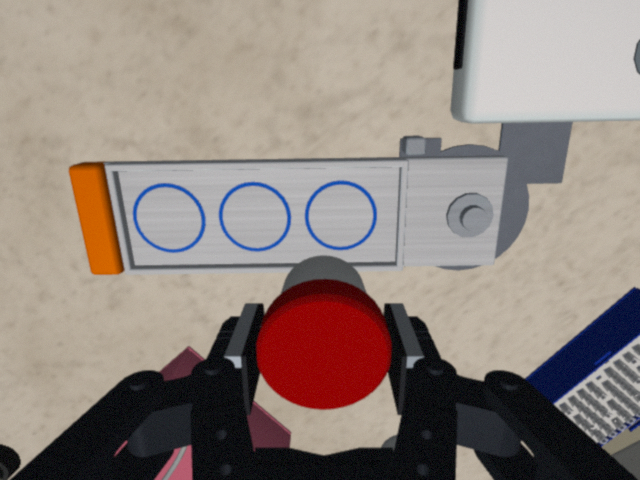

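Emit:
arm_command(steps=[[[0,0,-0.16],[-0.045,-0.029,0],-1],[[0,0,-0.32],[-0.09,-0.058,0],-1],[[0,0,-0.48],[-0.135,-0.087,0],-1],[[0,0,-0.64],[-0.18,-0.116,0],-1],[[0,0,-0.782],[-0.205,-0.133,0],-1],[[0,0,-0.782],[-0.222,-0.144,0],-1],[[0,0,-0.782],[-0.222,-0.144,0],-1],[[0,0,-0.782],[-0.222,-0.144,0],-1]])

```text
time: 10.98
eef_pos: [0.6931, -0.1606, 0.169]
tcp_rot: [-0.053, 0.999, 0.0, 0.007]
contact_force: [0.2, 0.8, -0.3]
opening: 0.552
```

```bash
python3 - <<'E'
from h import *
w=snap('wrist','w7.png');T=snap('top');
rel([(.689,-.162,.027)],186)
cv2.imwrite('pics/t7c.png',cv2.resize(T['frame'][130:270,290:490,::-1],None,fx=4,fy=4,interpolation=cv2.INTER_CUBIC))
E
```

```text
t 11.07 tcp [ 0.6932 -0.1603  0.1692] yaw -173.9 F [-0.1  0.1 -0.6] op 0.551
[-0.0, 0.014, 0.002] [0.0064, -0.0012, 0.1422]
```

View pics/w7.png

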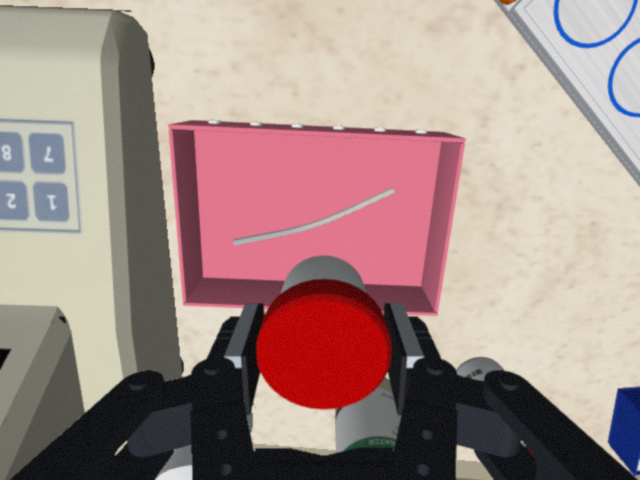

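```bash
python3 - <<'E'
from h import *
w=snap('wrist')
P=[at(w,u,v,.048)[:2] for u,v in((170,124),(464,139),(438,313),(184,303))]
print(np.round(P,4),np.mean(P,0))
print('wire',at(w,235,242,.003),at(w,320,220,.003),at(w,393,190,.003))
E
```

```text
[[ 0.6352 -0.2638]
 [ 0.6247 -0.0765]
 [ 0.7513 -0.0677]
 [ 0.7628 -0.2564]] [ 0.69348524 -0.16609358]
wire [ 0.72809357 -0.22914324  0.003     ] [ 0.70204669 -0.1617686   0.003     ] [ 0.67162319 -0.10738945  0.003     ]
```

```bash
python3 - <<'E'
from h import *
rel([(.70,-.15,.028)],186)
E
```

```text
t 11.12 tcp [ 0.6932 -0.1604  0.1693] yaw -173.9 F [ 0.1 -0.  -0.9] op 0.551
[-0.0, 0.014, 0.002] [-0.0058, 0.0097, 0.1414]
```

```bash
python3 - <<'E'
from h import *
rel([(.672,-.190,.17),(.672,-.190,.0275)],186)
E
```

```text
t 11.12 tcp [ 0.6932 -0.1604  0.1693] yaw -173.9 F [ 0.1 -0.  -0.9] op 0.551
[-0.0, 0.014, 0.002] [0.0243, -0.0272, -0.001]
[-0.0, 0.014, 0.002] [0.0263, -0.0271, 0.1415]
```

Emit:
arm_command(steps=[[[0,0.014,0],[0.024,-0.027,0],-1],[[0,0.014,0],[0.024,-0.027,0.03],-1],[[0,0.014,0],[0.025,-0.027,0.07],-1],[[0,0.014,0],[0.026,-0.027,0.11],-1],[[0,0.014,0],[0.026,-0.027,0.13],-1],[[0,0.014,0],[0.026,-0.027,0.1415],-1],[[0,0.014,0],[0.026,-0.027,0.1415],-1],[[0,0.014,0],[0.026,-0.027,0.1415],0.5],[[0,0.014,0],[0.026,-0.027,0.1415],0.5],[[0,0.014,0],[0.026,-0.027,0.09],0.5],[[0,0.014,0],[0.025,-0.027,0.03],1],[[0,0.014,0],[0.024,-0.027,0],1]])

```text
time: 12.62
eef_pos: [0.6741, -0.1907, 0.1746]
tcp_rot: [-0.053, 0.999, -0.002, 0.004]
contact_force: [-0.6, 0.8, 0.1]
opening: 0.995
```

```bash
python3 - <<'E'
from h import *
w=snap('wrist','w8.png');T=snap('top','t8.png')
rel([(.49,-.25,.2)],141.1)
for c in(w,T):
  for a,k in blobs(c,'red',60):
    (u,v),r=cv2.minEnclosingCircle(k); print(round(a),round(u,1),round(v,1),round(r,1),at(c,u,v,.053),at(c,u,v,.069)[:2])
E
```

```text
t 12.72 tcp [ 0.6752 -0.1911  0.176 ] yaw -173.9 F [ 0.2 -0.5  0.5] op 0.999
[-0.002, 0.012, 0.785] [0.1902, -0.039, -0.0257]
3524 324.5 224.0 34.5 [ 0.67113179 -0.19034624  0.053     ] [ 0.66622477 -0.19085414]
540 259.5 339.5 24.7 [0.20129328 0.23226043 0.053     ] [0.20137658 0.23040875]
172 426.2 246.2 8.0 [ 0.52352962 -0.32818415  0.053     ] [ 0.52029241 -0.32426069]
144 395.3 263.4 7.9 [ 0.46174702 -0.2203552   0.053     ] [ 0.45914645 -0.21754287]
110 560.7 147.1 6.5 [ 0.89819276 -0.83064112  0.053     ] [ 0.89109481 -0.82154006]
```

View pics/w8.png

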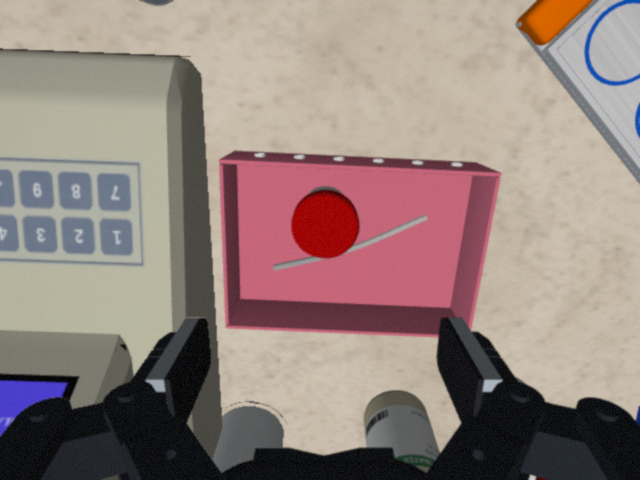

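View pics/t8.png

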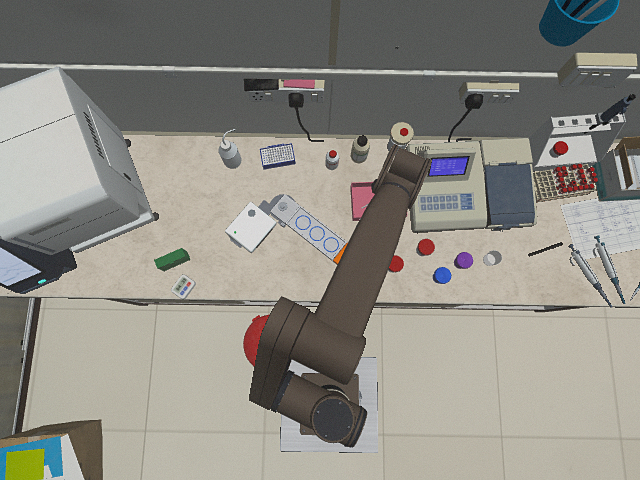

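```bash
python3 - <<'E'
from h import *
rel([(.6,-.22,.24),(.51,-.26,.22)],180)
E
```

```text
t 12.72 tcp [ 0.6752 -0.1911  0.176 ] yaw -173.9 F [ 0.2 -0.5  0.5] op 0.999
[-0.006, 0.011, 0.106] [0.0772, -0.0211, -0.0647]
[-0.006, 0.011, 0.106] [0.1711, -0.0512, -0.0455]
```

Emit:
arm_command(steps=[[[-0.006,0.011,0.03],[0.02,-0.006,-0.04],-1],[[-0.006,0.011,0.06],[0.07,-0.02,-0.06],-1],[[-0.006,0.011,0.1],[0.12,-0.036,-0.055],-1],[[-0.006,0.011,0.106],[0.165,-0.05,-0.046],-1],[[-0.006,0.011,0.106],[0.171,-0.051,-0.046],-1],[[-0.006,0.011,0.106],[0.171,-0.051,-0.046],-1],[[-0.006,0.011,0.106],[0.171,-0.051,-0.046],-1]])

```text
time: 13.6
eef_pos: [0.5111, -0.2594, 0.2205]
tcp_rot: [-0.001, 1.0, 0.0, 0.0]
contact_force: [-0.2, -0.1, 0.5]
opening: -0.006
```

```bash
python3 - <<'E'
from h import *
w=snap('wrist','w9.png');S=snap('scene');np.save('w9.npy',w,allow_pickle=True)
rel([(.5,-.26,.2)],180)
for c in(w,S):
  for a,k in blobs(c,'red',60):
    (u,v),r=cv2.minEnclosingCircle(k); print(round(a),round(u,1),round(v,1),round(r,1),at(c,u,v,.069))
E
```

```text
t 13.7 tcp [ 0.5111 -0.2594  0.2206] yaw -179.9 F [-0.3 -0.   0.1] op 0.0
[0.0, 0.0, 0.002] [0.0111, -0.0006, 0.0206]
4540 381.5 148.3 39.1 [ 0.45922285 -0.21706195  0.069     ]
3838 240.7 225.9 36.4 [ 0.51781522 -0.32262801  0.069     ]
428 393.0 363.0 19.2 [ 0.64247845 -0.19843074  0.069     ]
284 241.0 394.0 18.2 [ 0.07577638 -0.25313527  0.069     ]
264 405.5 318.3 10.1 [ 0.51930174 -0.32769098  0.069     ]
238 359.8 303.7 9.6 [ 0.45762016 -0.22179002  0.069     ]
150 409.7 265.2 7.9 [ 0.65810849 -0.20388043  0.069     ]
106 634.5 401.5 12.3 [ 0.76477217 -0.80175584  0.069     ]
```

View pics/w9.png

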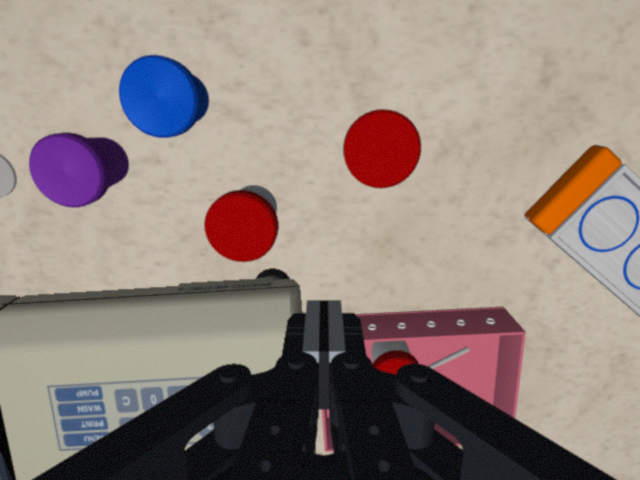

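```bash
python3 - <<'E'
from h import *
rel([(.459,-.217,.12)],180)
E
```

```text
t 13.7 tcp [ 0.5111 -0.2594  0.2206] yaw -179.9 F [-0.3 -0.   0.1] op 0.0
[0.0, 0.0, 0.002] [0.0521, 0.0424, 0.1006]
```

Emit:
arm_command(steps=[[[0,0,0],[0.026,0.02,0.05],-1],[[0,0,0],[0.05,0.042,0.1],-1],[[0,0,0],[0.052,0.042,0.1],-1],[[0,0,0],[0.052,0.042,0.1],-1],[[0,0,0],[0.052,0.042,0.1],-1]])

```text
time: 14.32
eef_pos: [0.4619, -0.2195, 0.1239]
tcp_rot: [-0.001, 1.0, -0.002, 0.003]
contact_force: [0.8, -1.0, -0.2]
opening: -0.002
```

```bash
python3 - <<'E'
from h import *
w=snap('wrist','w10.png');w0=np.load('w9.npy',allow_pickle=True).item()
rel([(.459,-.217,.07)],180)
def ell(c):
  o=[]
  for a,k in blobs(c,'red',1500): o.append((a,cv2.fitEllipse(k)))
  return o
print(ell(w0));print(ell(w))
c1=ell(w)[0][1][0];c0=ell(w0)[0][1][0]
print(tri(w0,c0,w,c1),at(w,*c1,.069))
E
```

```text
t 14.38 tcp [ 0.4616 -0.2193  0.1236] yaw -179.9 F [-0.1  0.2 -0.1] op -0.002
[-0.003, 0.005, 0.002] [0.0029, 0.0025, 0.0536]
[(4539.5, ((381.5774230957031, 148.29022216796875), (74.67444610595703, 77.41693878173828), 32.88311004638672)), (3837.5, ((240.71372985839844, 226.12115478515625), (67.90365600585938, 72.06717681884766), 113.34295654296875))]
[(7526.0, ((328.7684020996094, 257.7455749511719), (92.81922912597656, 103.64546966552734), 93.48428344726562)), (5949.0, ((146.4011688232422, 353.4120788574219), (77.96089172363281, 97.2391357421875), 110.42945861816406)), (3591.5, ((559.9313354492188, 11.430054664611816), (24.955341339111328, 218.3690643310547), 89.78508758544922))]
(array([ 0.45985813, -0.21622927,  0.06200993]), np.float64(0.00043531740741333685)) [ 0.45695068 -0.21650525  0.069     ]
```

View pics/w10.png

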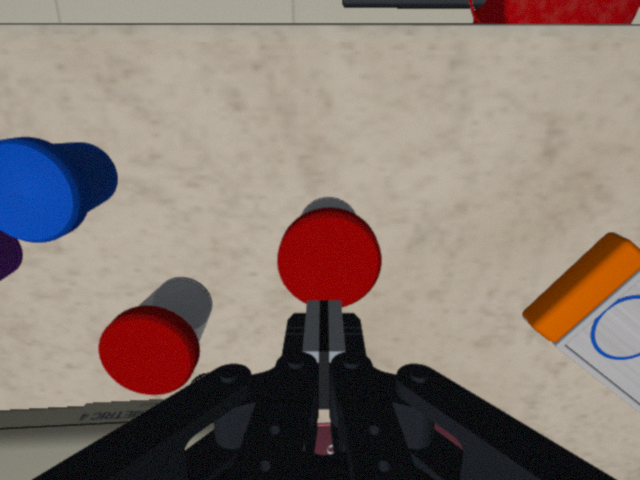

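Emit:
arm_command(steps=[[[-0.003,0.005,0],[0.003,0.0025,0.02],-1],[[-0.003,0.005,0],[0.003,0.0025,0.04],-1],[[-0.003,0.005,0],[0.003,0.0025,0.05],-1],[[-0.003,0.005,0],[0.003,0.0025,0.053],-1],[[-0.003,0.005,0],[0.003,0.0025,0.056],-1],[[-0.003,0.005,0],[0.003,0.0025,0.059],-1],[[-0.003,0.005,0],[0.003,0.0025,0.062],-1],[[-0.003,0.005,0],[0.003,0.0025,0.064],-1],[[-0.003,0.005,0],[0.003,0.0025,0.064],-1]])

```text
time: 15.5
eef_pos: [0.4593, -0.2173, 0.0603]
tcp_rot: [-0.001, 1.0, -0.0, 0.0]
contact_force: [-2.0, 0.5, 4.8]
opening: -0.001
```

Emit:
arm_command(steps=[[[0,0,0],[0,0,0.001],-1],[[0,0,0],[0,0,0.002],-1],[[0,0,0],[0,0,0.003],-1],[[0,0,0],[0,0,0.003],-1]])

```text
time: 16.0
eef_pos: [0.46, -0.2178, 0.0596]
tcp_rot: [-0.001, 1.0, -0.001, 0.0]
contact_force: [-4.6, 3.2, 15.2]
opening: -0.0
```

Emit:
arm_command(steps=[[[0,0,0],[0,0,-0.03],-1],[[0,0,0],[-0.01,-0.02,-0.06],-1],[[0,0,0],[-0.035,-0.06,-0.065],-1],[[0,0,0],[-0.058,-0.105,-0.065],-1],[[0,0,0],[-0.058,-0.105,-0.065],-1],[[0,0,0],[-0.058,-0.105,-0.065],-1],[[0,0,0],[-0.058,-0.105,-0.065],-1]])

```text
time: 16.88
eef_pos: [0.5175, -0.3213, 0.1241]
tcp_rot: [-0.001, 1.0, -0.0, -0.0]
contact_force: [-0.3, 0.6, -0.3]
opening: -0.002
```

```bash
python3 - <<'E'
from h import *
w=snap('wrist','w11.png');w0=np.load('w9.npy',allow_pickle=True).item()
def ell(c): return [(a,cv2.fitEllipse(k)) for a,k in blobs(c,'red',1500)]
for e in ell(w): print(e, at(w,*e[1][0],.060)[:2],at(w,*e[1][0],.069)[:2])
for e in ell(w): print(tri(w0,ell(w0)[1][1][0],w,e[1][0]))
rel([(.518,-.3225,.06)],180)
E
```

```text
(9694.5, ((523.1155395507812, 153.91917419433594), (103.8948745727539, 118.83875274658203), 56.881370544433594)) [ 0.45884502 -0.21917919] [ 0.45776975 -0.22360689]
(7191.5, ((318.1120910644531, 264.1930236816406), (90.36309051513672, 103.85269927978516), 88.25096130371094)) [ 0.51980927 -0.32393271] [ 0.51608567 -0.32380983]
(array([ 0.45498364, -0.29294372,  0.221764  ]), np.float64(0.031960285922400626))
(array([ 0.52002971, -0.32415916,  0.06071459]), np.float64(0.0010621329063141586))
t 16.93 tcp [ 0.5176 -0.3214  0.1244] yaw -179.8 F [-0.4 -0.3 -0. ] op -0.0
[-0.001, 0.0, 0.003] [-0.0004, -0.0011, 0.0644]
```

View pics/w11.png

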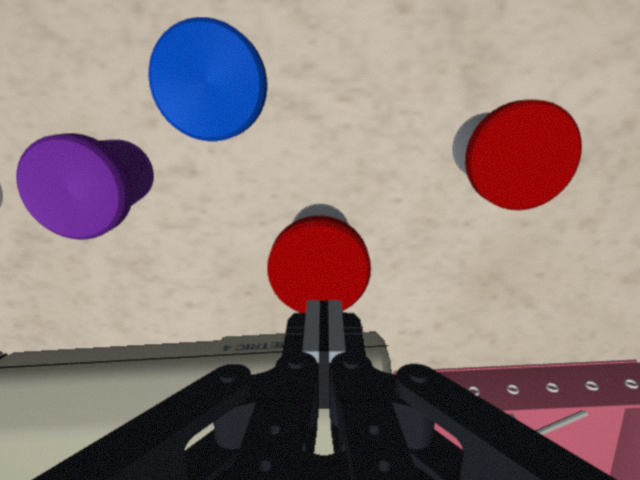

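Emit:
arm_command(steps=[[[0,0,0],[-0.001,-0.001,0.02],-1],[[0,0,0],[-0.001,-0.001,0.04],-1],[[0,0,0],[-0.001,-0.001,0.05],-1],[[0,0,0],[-0.001,-0.001,0.054],-1],[[0,0,0],[-0.001,-0.001,0.057],-1],[[0,0,0],[-0.001,-0.001,0.06],-1],[[0,0,0],[-0.001,-0.001,0.063],-1],[[0,0,0],[-0.001,-0.001,0.065],-1],[[0,0,0],[-0.001,-0.001,0.067],-1],[[0,0,0],[-0.001,-0.001,0.068],-1],[[0,0,0],[-0.001,-0.001,0.068],-1]])

```text
time: 18.3
eef_pos: [0.5196, -0.3232, 0.0601]
tcp_rot: [-0.002, 1.0, -0.001, 0.001]
contact_force: [-4.0, 3.6, 13.1]
opening: -0.002
```

Emit:
arm_command(steps=[[[0,0,0],[0,0,-0.03],-1],[[0,0,0],[0,0,-0.08],1],[[0,0,0],[0,0,-0.1],1],[[0,0,0],[0,0,-0.1],1],[[0,0,0],[0,0,-0.1],1]])

```text
time: 18.92
eef_pos: [0.5185, -0.3222, 0.1579]
tcp_rot: [-0.002, 1.0, 0.0, -0.001]
contact_force: [0.4, 0.7, -1.1]
opening: 0.847
```

```bash
python3 - <<'E'
from h import *
w=snap('wrist','w12.png')
for a,k in blobs(w,'red',1500):
    (u,v),r=cv2.minEnclosingCircle(k); e=cv2.fitEllipse(k); print(round(a),u,v,r,e, at(w,*e[0],.060),2*r/w['f']*(w['position'][2]-.06)/.95)
rel([(.519,-.323,.01)],180)
E
```

```text
7220 498.3735046386719 145.2168731689453 51.23490524291992 ((498.2283935546875, 145.77664184570312), (90.54435729980469, 101.5619888305664), 55.02753829956055) [ 0.45909555 -0.21881636  0.06      ] 0.06498657312098727
5542 320.63885498046875 239.97442626953125 43.073978424072266 ((320.60595703125, 239.5697021484375), (82.61331176757812, 85.38716888427734), 91.81858825683594) [ 0.51779063 -0.32362846  0.06      ] 0.05463521861113663
t 18.98 tcp [ 0.5183 -0.3221  0.1575] yaw -179.8 F [-0.2  0.3 -1.1] op 0.922
[0.001, -0.002, 0.003] [-0.001, -0.0011, 0.1475]
```

View pics/w12.png

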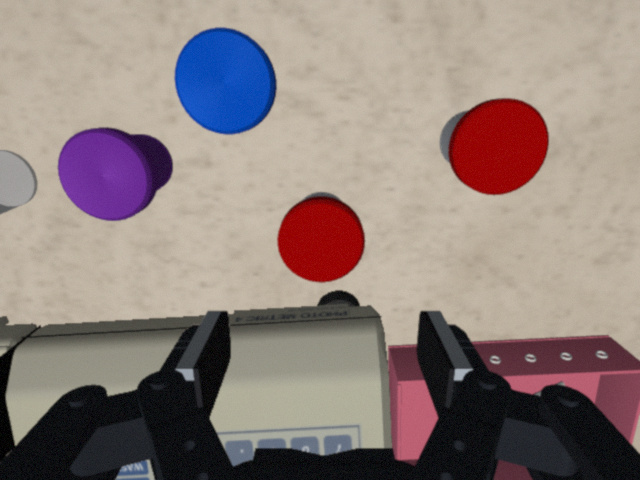

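Emit:
arm_command(steps=[[[0,0,0],[0,-0.0015,0.05],1],[[0,0,0],[0,-0.0015,0.1],1],[[0,0,0],[0,-0.0015,0.135],1],[[0,0,0],[0,-0.0015,0.1465],1],[[0,0,0],[0,-0.0015,0.1465],1],[[0,0,0],[0,-0.0015,0.1465],-1],[[0,0,0],[0,-0.0015,0.1465],-1],[[0,0,0],[0,-0.0015,0.1465],-1],[[0,0,0],[0,-0.0015,0.1465],-1]], force=30)

```text
time: 20.1
eef_pos: [0.5192, -0.3243, 0.0131]
tcp_rot: [-0.002, 1.0, -0.001, 0.0]
contact_force: [-0.2, 0.8, 6.5]
opening: 0.648
```

```bash
python3 - <<'E'
from h import *
w=snap('wrist','w13.png');rel([],0)
E
```

```text
t 20.15 tcp [ 0.5192 -0.3243  0.0131] yaw -179.8 F [-0.2  0.9  6.6] op 0.651
```

View pics/w13.png

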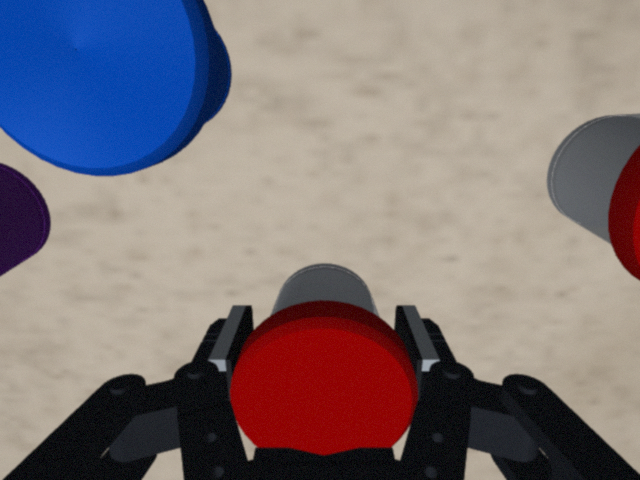

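Emit:
arm_command(steps=[[[0,0,0],[0,0,0],1],[[0,0,0],[0,0,0],1],[[0,0,0],[0,0,0],1],[[0,0,0],[0,0,-0.02],1],[[0,0,0],[0,0,-0.02],1],[[0,0,0],[0,0,-0.02],-1],[[0,0,0],[0,0,-0.02],-1],[[0,0,0],[0,0,-0.02],-1],[[0,0,0],[0,0,-0.02],-1]])

```text
time: 21.28
eef_pos: [0.5192, -0.3241, 0.0332]
tcp_rot: [-0.002, 1.0, -0.0, 0.0]
contact_force: [-1.7, 1.7, 4.2]
opening: 0.652
```

Emit:
arm_command(steps=[[[0,0,0],[0,0,-0.01],-1],[[0,0,0],[0,0,-0.025],-1],[[0,0,0],[0,0,-0.05],-1],[[0,0,0],[0,0,-0.085],-1],[[0,0,0],[0,0,-0.12],-1],[[0,0,0],[0,0,-0.13],-1],[[0,0,0],[0,0,-0.13],-1]])

```text
time: 22.15
eef_pos: [0.5193, -0.3242, 0.1638]
tcp_rot: [-0.002, 1.0, -0.001, 0.001]
contact_force: [0.8, 0.3, -1.4]
opening: 0.65
```

```bash
python3 - <<'E'
from h import *
w=snap('wrist','w14.png');S=snap('scene','s14.png')
cv2.imwrite('pics/s14c.png',cv2.resize(S['frame'][200:350,300:500,::-1],None,fx=4,fy=4,interpolation=cv2.INTER_CUBIC))
rel([(.45,-.1,.16),(.5318,.0008,.16),(.5318,.0008,.048)],[150,142,142])
E
```

```text
t 22.25 tcp [ 0.5183 -0.3233  0.1614] yaw -179.8 F [ 0.8 -0.  -1.2] op 0.654
[0.001, -0.002, 0.527] [0.0676, 0.2235, 0.0018]
[0.0, -0.002, 0.666] [-0.0146, 0.3241, 0.0017]
[0.0, -0.002, 0.666] [-0.0148, 0.3239, 0.1137]
```

View pics/s14c.png

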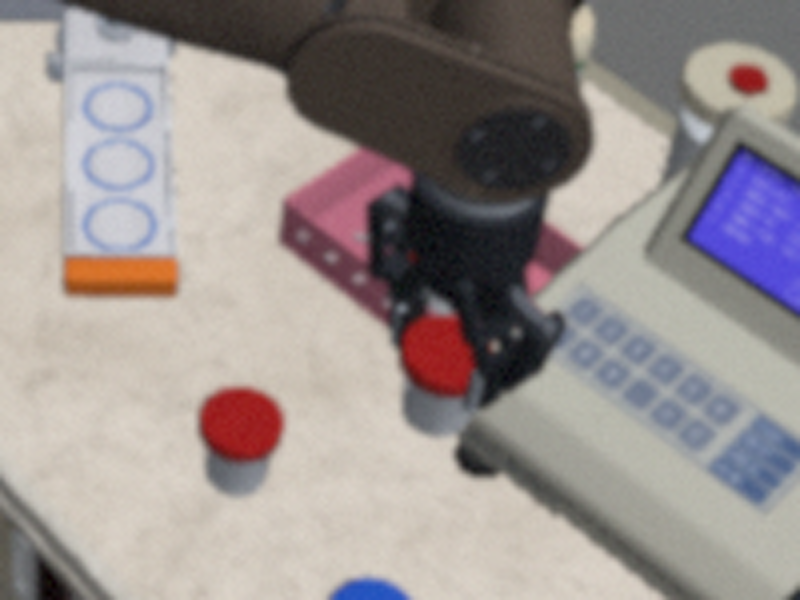

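View pics/w14.png

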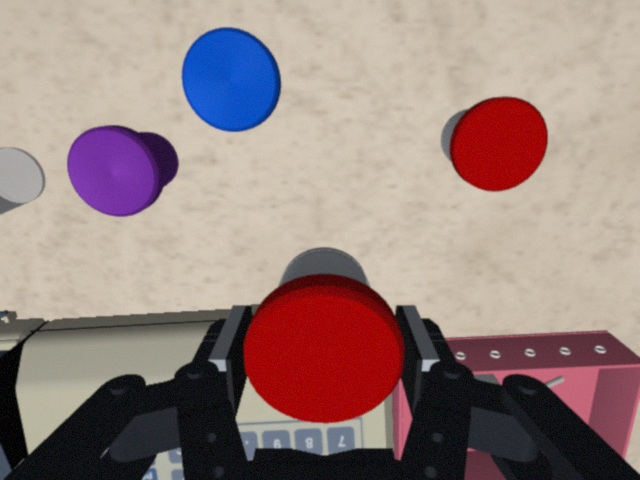

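```bash
python3 - <<'E'
from h import *
rel([(.6107,.1017,.16),(.6107,.1017,.049)],[142,142])
E
```

```text
t 22.25 tcp [ 0.5183 -0.3233  0.1614] yaw -179.8 F [ 0.8 -0.  -1.2] op 0.654
[0.0, -0.002, 0.666] [-0.0938, 0.4247, 0.0017]
[0.0, -0.002, 0.666] [-0.094, 0.4246, 0.1127]
```

Emit:
arm_command(steps=[[[0,0,0.06],[-0.01,0.03,0],-1],[[0,0,0.13],[-0.02,0.075,0],-1],[[0,0,0.21],[-0.032,0.125,0],-1],[[0,0,0.29],[-0.043,0.175,0],-1],[[0,0,0.37],[-0.053,0.225,0],-1],[[0,0,0.45],[-0.064,0.275,0],-1],[[0,0,0.53],[-0.075,0.325,0],-1],[[0,0,0.61],[-0.085,0.375,0],-1],[[0,0,0.666],[-0.091,0.41,0],-1],[[0,0,0.666],[-0.094,0.4245,0],-1],[[0,0,0.666],[-0.094,0.4245,0],-1]])

```text
time: 23.62
eef_pos: [0.6103, 0.1017, 0.1602]
tcp_rot: [0.324, 0.946, -0.0, -0.002]
contact_force: [0.4, -0.3, -2.0]
opening: 0.653
```

```bash
python3 - <<'E'
from h import *
w=snap('wrist','w15.png'); print(rings(w))
rel([(.6107,.1017,.049)],142)
E
```

```text
[((239.08880615234375, 220.78343200683594), array([0.5713, 0.0513, 0.014 ])), ((153.97042846679688, 220.5830078125), array([0.5318, 0.0007, 0.014 ]))]
t 23.68 tcp [0.6104 0.1009 0.1606] yaw 142.1 F [-0.5 -0.9 -1.3] op 0.657
[-0.002, -0.003, 0.001] [-0.0001, 0.0011, 0.1116]
```

View pics/w15.png

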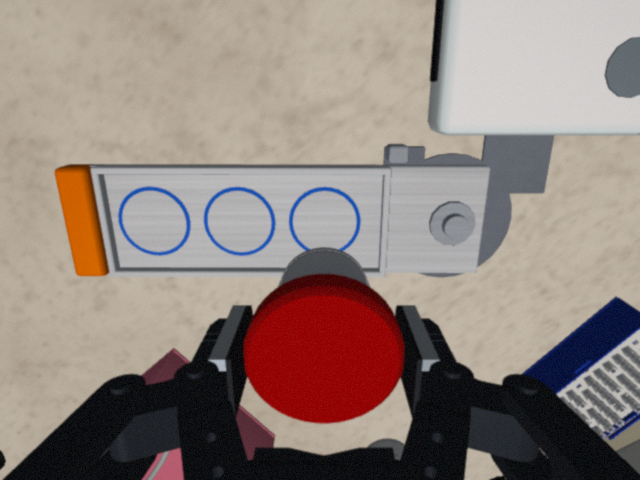

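Emit:
arm_command(steps=[[[-0.002,-0.003,0],[0,0.001,0.03],-1],[[-0.002,-0.003,0],[0,0.001,0.065],-1],[[-0.002,-0.003,0],[0,0.001,0.09],-1],[[-0.002,-0.003,0],[0,0.001,0.104],-1],[[-0.002,-0.003,0],[0,0.001,0.111],-1],[[-0.002,-0.003,0],[0,0.001,0.113],-1],[[-0.002,-0.003,0],[0,0.001,0.113],-1]])

```text
time: 24.55
eef_pos: [0.6113, 0.1016, 0.0486]
tcp_rot: [0.325, 0.946, 0.0, 0.001]
contact_force: [-0.1, -0.1, -1.4]
opening: 0.651
```

Emit:
arm_command(steps=[[[0,0,0],[0,0,0.001],-1],[[0,0,0],[0,0,0.002],-1],[[0,0,0],[0,0,0.002],-1]])

```text
time: 24.92
eef_pos: [0.6119, 0.1017, 0.0473]
tcp_rot: [0.325, 0.946, 0.001, 0.001]
contact_force: [-0.0, 0.2, 0.4]
opening: 0.652
```

Touching. Release and rise.

Emit:
arm_command(steps=[[[0,0,0],[0,0,0],0.5],[[0,0,0],[0,0,0],0.8],[[0,0,0],[0,0,0],0.8],[[0,0,0],[0,0,-0.02],0.8],[[0,0,0],[0,0,-0.06],1],[[0,0,0],[0,0,-0.1],1],[[0,0,0],[0,0,-0.12],1],[[0,0,0],[0,0,-0.12],1]])

```text
time: 25.92
eef_pos: [0.6128, 0.1017, 0.1699]
tcp_rot: [0.325, 0.946, 0.001, 0.003]
contact_force: [0.0, -0.8, -1.2]
opening: 1.003
```

```bash
python3 - <<'E'
from h import *
w=snap('wrist','w16.png'); print(rings(w)); T=snap('top','t16.png');S=snap('scene','s16.png')
for c in(w,T,S):
  for a,k in blobs(c,'red',60):
    (u,v),r=cv2.minEnclosingCircle(k); print(round(a),round(u,1),round(v,1),round(r,1),at(c,u,v,.074)[:2],at(c,u,v,.06)[:2])
rel([(.459,-.2175,.16),(.459,-.2175,.033)],180)
E
```

```text
[((237.82899475097656, 213.24029541015625), array([0.5713, 0.0513, 0.014 ])), ((154.55477905273438, 213.28126525878906), array([0.5318, 0.0008, 0.014 ]))]
5584 322.1 238.4 43.4 [0.61114278 0.10263256] [0.61496967 0.09964815]
792 261.5 341.9 26.3 [0.19385584 0.2230224 ] [0.19371397 0.2245804 ]
176 394.7 263.6 8.1 [ 0.45765664 -0.21454951] [ 0.45992595 -0.21699097]
112 385.1 204.2 6.5 [ 0.66532555 -0.18596573] [ 0.66949297 -0.18814593]
112 561.0 147.0 6.7 [ 0.88935699 -0.81967156] [ 0.89557209 -0.8276439 ]
288 241.5 394.5 18.7 [ 0.07496971 -0.25747178] [ 0.07792225 -0.25017577]
238 359.9 305.2 9.4 [ 0.45166593 -0.22835717] [ 0.45956554 -0.22067881]
149 410.3 264.8 7.9 [ 0.65632576 -0.20677445] [ 0.66691312 -0.19881264]
141 330.0 214.0 7.6 [0.61047266 0.09358665] [0.62045784 0.10549303]
108 634.0 401.5 12.5 [ 0.75961671 -0.80113268] [ 0.77156057 -0.80097645]
t 26.07 tcp [0.6104 0.1017 0.1652] yaw 142.1 F [ 0.7 -0.2 -1. ] op 0.998
[-0.0, -0.001, -0.662] [-0.0768, -0.3448, 0.0053]
[-0.0, -0.001, -0.662] [-0.0769, -0.3447, 0.1323]
```

View pics/w16.png

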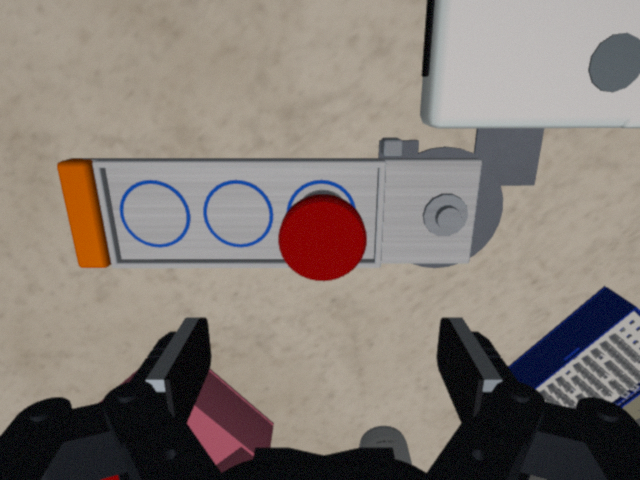

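View pics/s16.png

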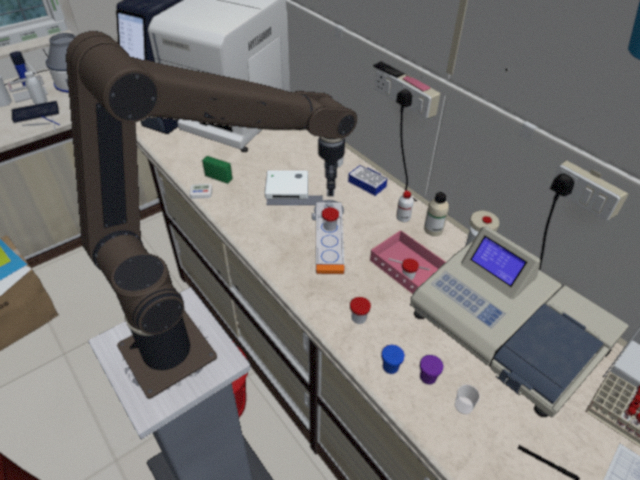

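Emit:
arm_command(steps=[[[0,0,-0.1],[-0.01,-0.05,0],1],[[0,0,-0.2],[-0.022,-0.1,0],1],[[0,0,-0.3],[-0.035,-0.155,0],1],[[0,0,-0.4],[-0.047,-0.21,0],1],[[0,0,-0.5],[-0.058,-0.26,0],1],[[0,0,-0.6],[-0.07,-0.31,0.003],1],[[0,0,-0.662],[-0.077,-0.345,0.005],1],[[0,0,-0.662],[-0.077,-0.345,0.005],1],[[0,0,-0.662],[-0.077,-0.345,0.005],1]])

```text
time: 27.2
eef_pos: [0.4586, -0.217, 0.1589]
tcp_rot: [0.0, 1.0, 0.001, -0.001]
contact_force: [-0.0, 0.1, 0.0]
opening: 1.002
```

```bash
python3 - <<'E'
from h import *
w=snap('wrist','w17.png')
for a,k in blobs(w,'red',1500):
    (u,v),r=cv2.minEnclosingCircle(k); e=cv2.fitEllipse(k); print(round(a),e, at(w,*e[0],.060))
rel([(.459,-.2175,.033)],180)
E
```

```text
5439 ((323.31817626953125, 239.90757751464844), (81.22323608398438, 85.23643493652344), 92.18505859375) [ 0.4582585  -0.21650149  0.06      ]
5314 ((547.0001831054688, 19.346235275268555), (42.40362548828125, 176.70509338378906), 87.74628448486328) [ 0.33275949 -0.09551466  0.06      ]
t 27.25 tcp [ 0.4589 -0.2168  0.1592] yaw -180.0 F [ 0.1 -0.8 -0.3] op 1.001
[0.002, -0.002, 0.0] [-0.0004, -0.001, 0.1262]
```

View pics/w17.png

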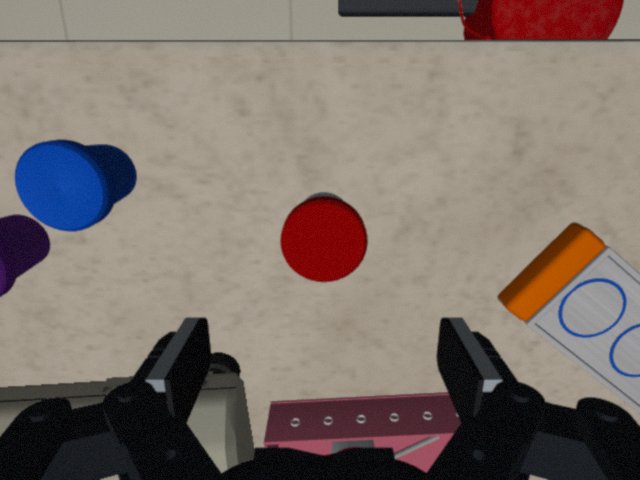

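Aligned over the last cup (cap at 323,240). Grasp and lift.

Emit:
arm_command(steps=[[[0,0,0],[0,0,0.05],1],[[0,0,0],[0,0,0.1],1],[[0,0,0],[0,0,0.126],1],[[0,0,0],[0,0,0.126],1],[[0,0,0],[0,0,0.126],-1],[[0,0,0],[0,0,0.126],-1],[[0,0,0],[0,0,0.126],-1],[[0,0,0],[0,0,0.126],-1],[[0,0,0],[0,0,0.12],-1],[[0,0,0],[0,0,0.09],-1],[[0,0,0],[0,0,0.04],-1],[[0,0,0],[0,0,0],-1]])

```text
time: 28.75
eef_pos: [0.4586, -0.2169, 0.1608]
tcp_rot: [-0.0, 1.0, 0.0, -0.001]
contact_force: [-0.3, -0.1, -2.1]
opening: 0.648
```

```bash
python3 - <<'E'
from h import *
rel([(.5713,.0513,.16),(.5713,.0513,.047)],142)
E
```

```text
t 28.75 tcp [ 0.4586 -0.2169  0.1608] yaw -180.0 F [-0.3 -0.1 -2.1] op 0.648
[0.0, -0.002, 0.663] [-0.1127, 0.2682, 0.0009]
[0.0, -0.002, 0.663] [-0.113, 0.268, 0.1139]
```

```bash
python3 - <<'E'
from h import *
rel([(.5318,.0008,.16),(.5318,.0008,.047)],142)
E
```

```text
t 28.75 tcp [ 0.4586 -0.2169  0.1608] yaw -180.0 F [-0.3 -0.1 -2.1] op 0.648
[0.0, -0.002, 0.663] [-0.0732, 0.2177, 0.0009]
[0.0, -0.002, 0.663] [-0.0734, 0.2176, 0.1139]
```

Emit:
arm_command(steps=[[[0,0,0.08],[-0.008,0.025,0],-1],[[0,0,0.17],[-0.02,0.06,0],-1],[[0,0,0.26],[-0.033,0.1,0],-1],[[0,0,0.36],[-0.046,0.14,0],-1],[[0,0,0.46],[-0.06,0.18,0],-1],[[0,0,0.56],[-0.068,0.205,0],-1],[[0,0,0.64],[-0.073,0.2175,0],-1],[[0,0,0.663],[-0.073,0.2175,0],-1],[[0,0,0.663],[-0.073,0.2175,0],-1],[[0,0,0.663],[-0.073,0.2175,0],-1]])

```text
time: 30.0
eef_pos: [0.5313, -0.0001, 0.1608]
tcp_rot: [0.326, 0.946, 0.0, -0.001]
contact_force: [-0.6, -1.1, -1.3]
opening: 0.65
```

```bash
python3 - <<'E'
from h import *
w=snap('wrist','w18.png'); print(rings(w))
rel([(.5318,.0008,.047)],142)
E
```

```text
[((410.2384948730469, 219.94000244140625), array([0.5715, 0.0514, 0.014 ]))]
t 30.05 tcp [ 5.314e-01 -1.000e-04  1.609e-01] yaw 142.0 F [-0.8 -0.7 -1.2] op 0.65
[-0.001, -0.002, -0.0] [-0.0, 0.001, 0.1139]
```

View pics/w18.png

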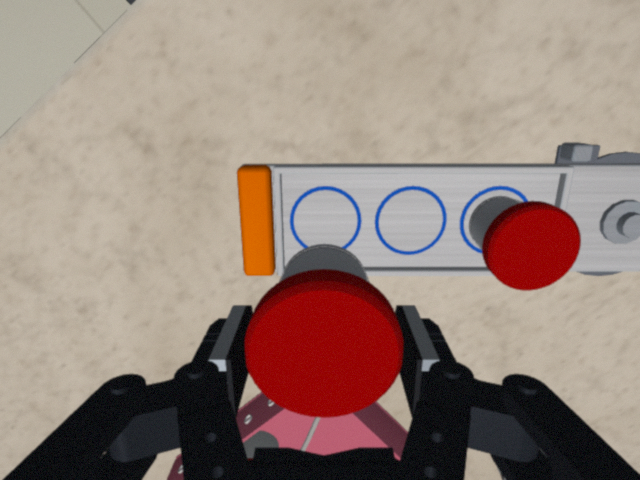

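Emit:
arm_command(steps=[[[0,0,0],[0,0.001,0.03],-1],[[0,0,0],[0,0.001,0.065],-1],[[0,0,0],[0,0.001,0.09],-1],[[0,0,0],[0,0.001,0.104],-1],[[0,0,0],[0,0.001,0.111],-1],[[0,0,0],[0,0.001,0.114],-1],[[0,0,0],[0,0.001,0.115],-1],[[0,0,0],[0,0.001,0.115],-1]])

```text
time: 31.05
eef_pos: [0.533, 0.0001, 0.0494]
tcp_rot: [0.325, 0.946, -0.001, -0.001]
contact_force: [-6.5, -0.8, 11.9]
opening: 0.648
```

Emit:
arm_command(steps=[[[0,0,0],[0,0,-0.001],-1],[[0,0,0],[0,0,-0.001],-1]])

```text
time: 31.3
eef_pos: [0.5341, -0.0001, 0.0515]
tcp_rot: [0.325, 0.946, -0.0, 0.001]
contact_force: [-1.0, 0.1, -2.0]
opening: 0.652
```

```bash
python3 - <<'E'
from h import *
w=snap('wrist','w19.png'); S=snap('scene'); rel([(.5318,.0008,.047)],142)
cv2.imwrite('pics/s19c.png',cv2.resize(S['frame'][180:300,270:430,::-1],None,fx=5,fy=5,interpolation=cv2.INTER_CUBIC))
E
```

```text
t 31.4 tcp [5.332e-01 1.000e-04 5.050e-02] yaw 142.0 F [ 0.3 -0.3 -1.6] op 0.648
[-0.001, -0.0, 0.001] [0.0015, -0.0003, 0.0035]
```

View pics/w19.png

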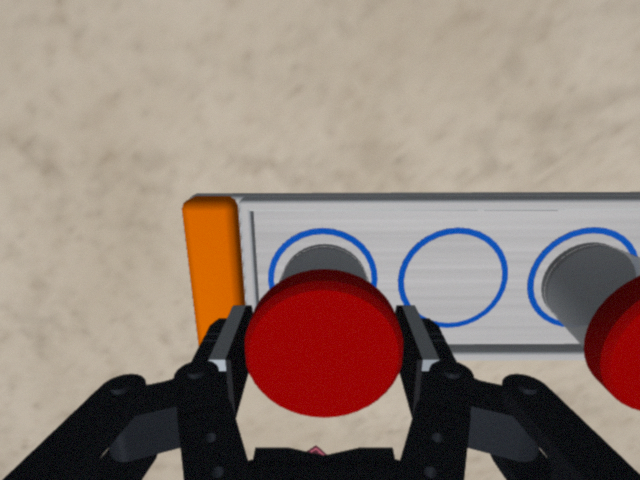

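View pics/s19c.png

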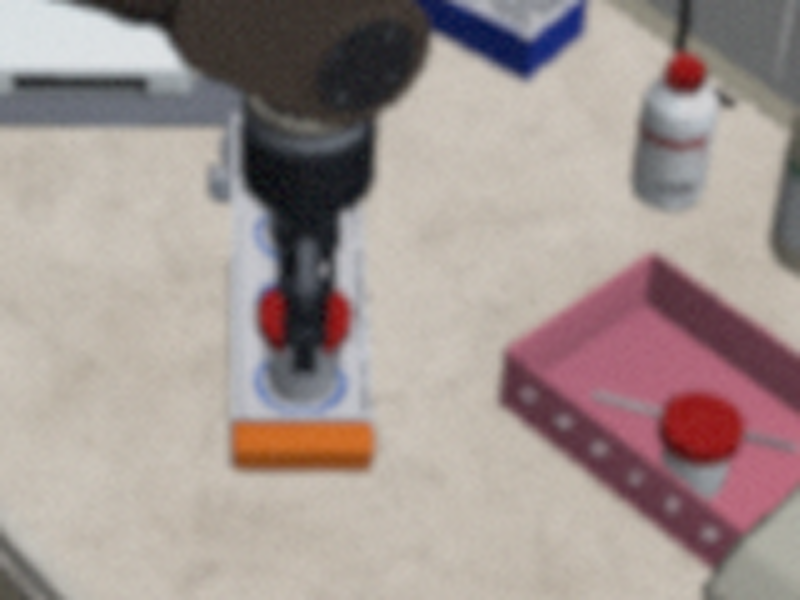

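Emit:
arm_command(steps=[[[0,0,0],[0,0,0.001],-1],[[0,0,0],[0,0,0.001],-1],[[0,0,0],[0,0,0.001],0.5],[[0,0,0],[0,0,0.001],0.8],[[0,0,0],[0,0,0.001],0.8],[[0,0,0],[0,0,-0.02],0.8],[[0,0,0],[0,0,-0.06],1],[[0,0,0],[0,0,-0.1],1],[[0,0,0],[0,0,-0.12],1],[[0,0,0],[0.0,0,-0.12],1],[[0,0,0],[0.0,0,-0.12],1]])

```text
time: 32.78
eef_pos: [0.5325, 0.0003, 0.1692]
tcp_rot: [0.325, 0.946, -0.001, -0.001]
contact_force: [0.0, -0.3, -0.7]
opening: 1.003
```

```bash
python3 - <<'E'
from h import *
w=snap('wrist','w20.png'); S=snap('scene');T=snap('top','t20.png'); 
for e in [cv2.fitEllipse(k) for a,k in blobs(w,'red',1500)]: print(e,at(w,*e[0],.074)[:2])
rel([],142)
cv2.imwrite('pics/s20c.png',cv2.resize(S['frame'][180:300,270:430,::-1],None,fx=5,fy=5,interpolation=cv2.INTER_CUBIC))
for k in [k for a,k in blobs(w,'orange',400)]:
  print(np.round([at(w,*q,.024)[:2] for q in cv2.boxPoints(cv2.minAreaRect(k))],4).tolist())
E
```

```text
((524.8228149414062, 241.9250946044922), (77.739013671875, 93.44943237304688), 61.231536865234375) [0.61015805 0.10050785]
((324.4317932128906, 240.290771484375), (82.75274658203125, 86.26239013671875), 90.01031494140625) [0.53163923 0.00166605]
t 32.92 tcp [5.323e-01 4.000e-04 1.687e-01] yaw 142.0 F [-0.7 -0.3 -0.4] op 0.999
[[0.4625, -0.0229], [0.4756, -0.0045], [0.5404, -0.0546], [0.5263, -0.0748]]
```

View pics/w20.png

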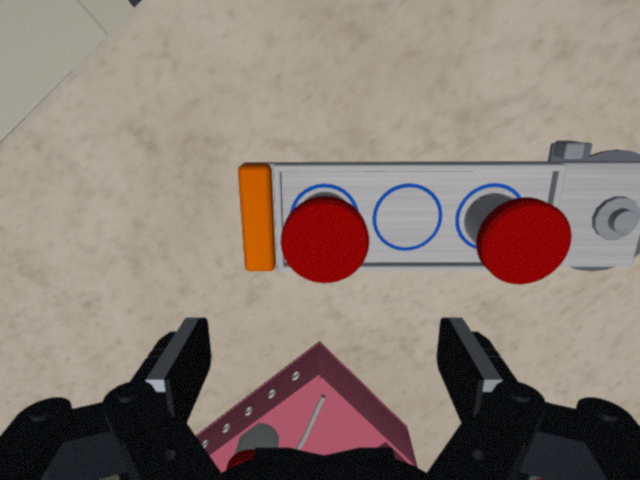

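View pics/s20c.png

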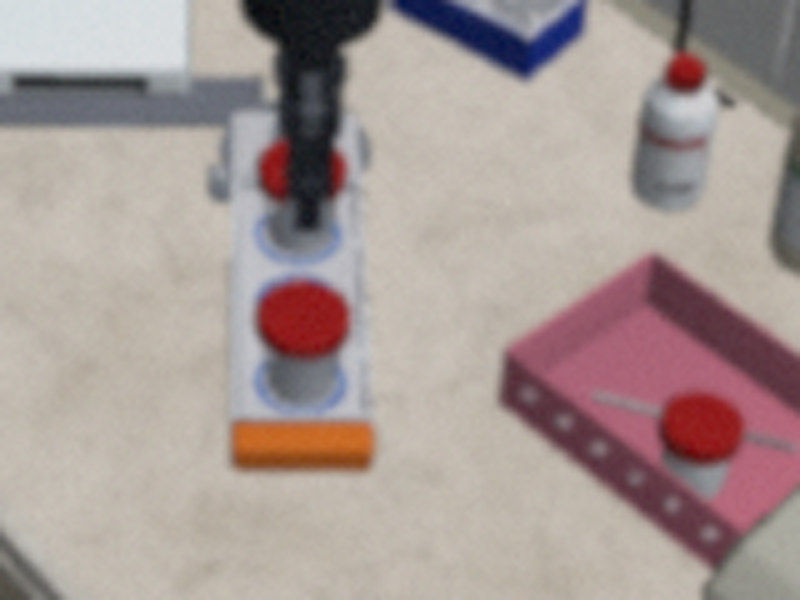

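Emit:
arm_command(steps=[[[0,0,0],[0,0,0.03],-1],[[0,0,0],[0,0,0.06],-1],[[0,0,0],[0,0,0.075],-1],[[0,0,0],[0,0,0.083],-1],[[0,0,0],[0,0,0.088],-1],[[0,0,0],[0,0,0.091],-1],[[0,0,0],[0,0,0.094],-1],[[0,0,0],[0,0,0.096],-1],[[0,0,0],[0,0,0.097],-1],[[0,0,0],[0,0,0.097],-1]])

```text
time: 34.17
eef_pos: [0.5327, 0.0002, 0.0735]
tcp_rot: [0.325, 0.946, -0.001, -0.001]
contact_force: [-3.0, 0.4, 7.7]
opening: 0.001
```

Emit:
arm_command(steps=[[[0,0,0],[0,0,-0.03],-1],[[0,0,0],[0,0.04,-0.04],-1],[[0,0,0],[0,0.09,-0.04],-1],[[0,0,0],[0,0.128,-0.04],-1],[[0,0,0],[0,0.128,-0.03],-1],[[0,0,0],[0,0.128,-0.015],-1],[[0,0,0],[0,0.128,-0.006],-1],[[0,0,0],[0,0.128,-0.003],-1],[[0,0,0],[0,0.128,0],-1],[[0,0,0],[0,0.128,0.002],-1],[[0,0,0],[0,0.128,0.002],-1]])

```text
time: 35.55
eef_pos: [0.6121, 0.1008, 0.0738]
tcp_rot: [0.325, 0.946, -0.001, -0.001]
contact_force: [-2.5, -1.4, 7.3]
opening: -0.004
```

```bash
sed -i 's/^PIN=.*/PIN=np.array([.668,.1755]); A0=np.radians(142.0)/' h.py
python3 - <<'E'
from h import *
p=cpt(.25,.072,np.pi/2)
rel([(*p,.16),(*p,.010)],142)
E
```

```text
t 35.55 tcp [0.6121 0.1008 0.0738] yaw 142.0 F [-2.5 -1.4  7.3] op -0.004
[-0.002, -0.001, 0.001] [-0.0698, -0.1569, -0.086]
[-0.002, -0.001, 0.001] [-0.07, -0.1567, 0.064]
```

Emit:
arm_command(steps=[[[0,0,0],[0,0,-0.05],-1],[[0,0,0],[-0.02,-0.03,-0.086],-1],[[0,0,0],[-0.045,-0.08,-0.086],-1],[[0,0,0],[-0.06,-0.13,-0.086],-1],[[0,0,0],[-0.07,-0.157,-0.086],-1],[[0,0,0],[-0.07,-0.157,-0.06],-1],[[0,0,0],[-0.07,-0.157,-0.01],-1],[[0,0,0],[-0.07,-0.157,0.035],-1],[[0,0,0],[-0.07,-0.157,0.058],-1],[[0,0,0],[-0.07,-0.157,0.064],-1],[[0,0,0],[-0.07,-0.157,0.064],-1]])

```text
time: 36.92
eef_pos: [0.5712, -0.0663, 0.0107]
tcp_rot: [0.325, 0.946, -0.001, -0.0]
contact_force: [-0.4, -0.0, 0.2]
opening: 0.004
```

```bash
cat >> h.py <<'E'
def swing(degs,y=.053,z=.010,turn=True):
    tg=[];ya=[]
    for d in degs:
        r=.25 if d>25 else .264-.014*max(0,d-10)/15
        tg.append((*cpt(r,y,np.radians(d)),z)); ya.append(142-90+d if turn else 142)
    for t,d in zip(tg,degs): print(d,round(np.hypot(*t[:2]),3),end='; ')
    print(); rel(tg,ya)
E
python3 - <<'E'
from h import *
w=snap('wrist','w21.png')
p=[(*cpt(.25,y,np.pi/2),.010) for y in(.065,.06,.056,.053)]
rel(p,142)
swing([88,85,82,79,76])
E
```

```text
t 36.98 tcp [ 0.5718 -0.0665  0.0114] yaw 142.0 F [-0.1  0.5 -0.7] op -0.001
[-0.001, 0.001, 0.001] [0.0081, -0.0001, 0.0014]
[-0.001, 0.001, 0.001] [0.0131, -0.0001, 0.0014]
[-0.001, 0.001, 0.001] [0.0171, -0.0001, 0.0014]
[-0.001, 0.001, 0.001] [0.0201, -0.0001, 0.0013]
88 0.55; 85 0.538; 82 0.526; 79 0.515; 76 0.504; 
t 36.98 tcp [ 0.5718 -0.0665  0.0114] yaw 142.0 F [-0.1  0.5 -0.7] op -0.001
[-0.001, 0.001, 0.036] [0.0289, -0.0018, 0.0013]
[-0.001, 0.001, 0.088] [0.0421, -0.0037, 0.0013]
[-0.001, 0.001, 0.14] [0.0554, -0.005, 0.0013]
[-0.001, 0.001, 0.193] [0.0688, -0.0056, 0.0013]
[-0.001, 0.002, 0.245] [0.0822, -0.0054, 0.0013]
```

View pics/w21.png

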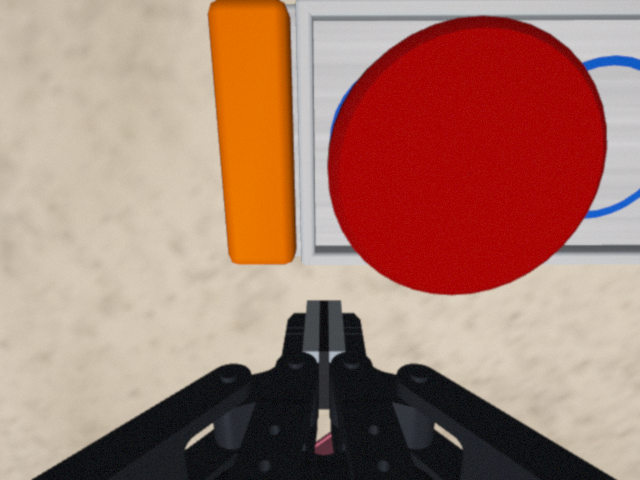

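Emit:
arm_command(steps=[[[0,0,0],[0.008,0,0],-1],[[0,0,0],[0.013,0,0.001],-1],[[0,0,0],[0.017,0,0.001],-1],[[0,0,0.01],[0.022,-0.0005,0.001],-1],[[0,0,0.036],[0.029,-0.002,0.001],-1],[[0,0,0.06],[0.036,-0.003,0.001],-1],[[0,0,0.088],[0.043,-0.004,0.001],-1],[[0,0,0.125],[0.052,-0.005,0.001],-1],[[0,0,0.16],[0.061,-0.0055,0.001],-1],[[0,0,0.2],[0.071,-0.0055,0.001],-1],[[0,0,0.24],[0.081,-0.0055,0.001],-1]])

```text
time: 38.35
eef_pos: [0.5044, -0.0207, 0.0105]
tcp_rot: [0.437, 0.899, -0.0, 0.001]
contact_force: [1.4, -1.2, 0.2]
opening: 0.0
```

```bash
python3 - <<'E'
from h import *
w=snap('wrist','w22.png');S=snap('scene')
cv2.imwrite('pics/s22c.png',cv2.resize(S['frame'][150:300,220:420,::-1],None,fx=4,fy=4,interpolation=cv2.INTER_CUBIC))
swing([76,74,72,69,66,63,60,57,54,51,48,45,42,39])
E
```

```text
76 0.504; 74 0.497; 72 0.49; 69 0.481; 66 0.472; 63 0.464; 60 0.457; 57 0.451; 54 0.446; 51 0.442; 48 0.438; 45 0.436; 42 0.435; 39 0.435; 
t 38.45 tcp [ 0.5029 -0.02    0.0098] yaw 128.3 F [-0.   0.  -0.3] op -0.001
[-0.002, -0.001, 0.005] [-0.0006, 0.0005, -0.0002]
[-0.002, -0.001, 0.04] [0.0082, -0.0012, -0.0002]
[-0.002, -0.001, 0.075] [0.017, -0.0025, -0.0002]
[-0.002, -0.001, 0.127] [0.0303, -0.004, -0.0002]
[-0.002, -0.001, 0.179] [0.0437, -0.0047, -0.0002]
[-0.002, -0.0, 0.232] [0.0571, -0.0048, -0.0002]
[-0.002, -0.0, 0.284] [0.0704, -0.0041, -0.0002]
[-0.002, -0.0, 0.336] [0.0837, -0.0028, -0.0001]
[-0.002, -0.0, 0.389] [0.0969, -0.0007, -0.0001]
[-0.002, -0.0, 0.441] [0.11, 0.002, -0.0001]
[-0.002, -0.0, 0.493] [0.123, 0.0055, -0.0001]
[-0.002, -0.0, 0.546] [0.1357, 0.0095, -0.0001]
[-0.002, -0.0, 0.598] [0.1482, 0.0143, -0.0001]
[-0.002, -0.0, 0.651] [0.1605, 0.0197, -0.0001]
```

View pics/s22c.png

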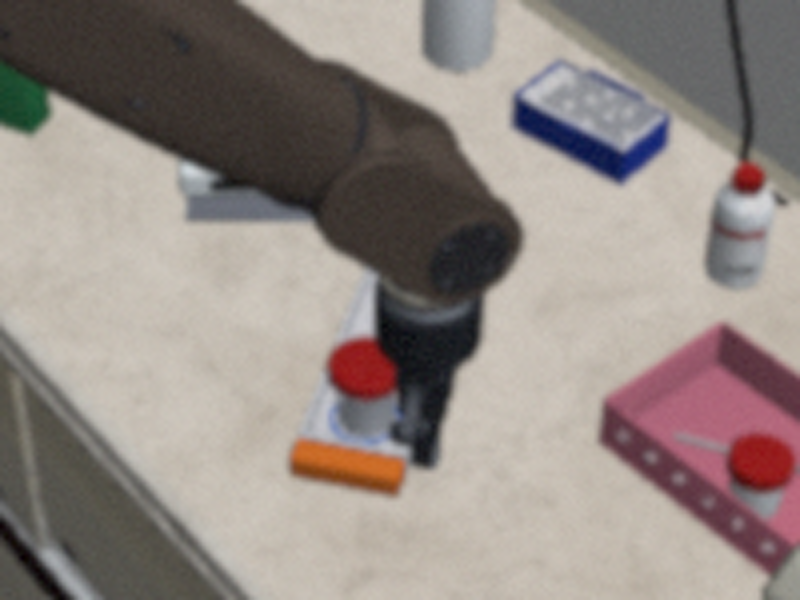

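View pics/w22.png

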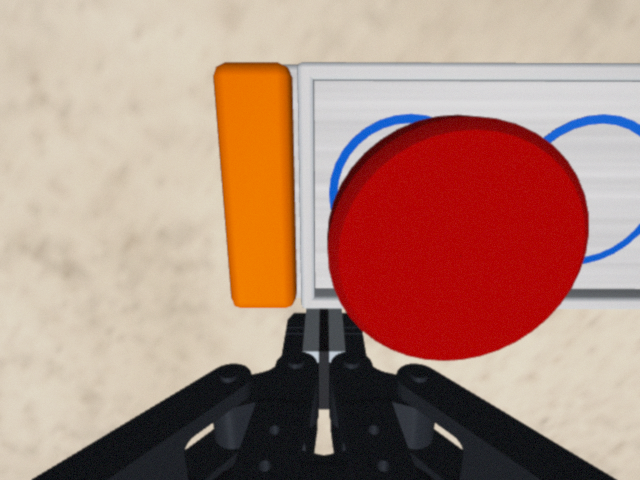

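Emit:
arm_command(steps=[[[0,0,0.02],[0.004,0,0],-1],[[0,0,0.04],[0.009,-0.001,0],-1],[[0,0,0.075],[0.017,-0.0025,0],-1],[[0,0,0.115],[0.0275,-0.004,0],-1],[[0,0,0.16],[0.039,-0.0045,0],-1],[[0,0,0.205],[0.05,-0.005,0],-1],[[0,0,0.25],[0.0615,-0.0045,0],-1],[[0,0,0.295],[0.073,-0.004,0],-1],[[0,0,0.34],[0.0845,-0.0025,0],-1],[[0,0,0.385],[0.096,-0.001,0],-1],[[0,0,0.43],[0.107,0.0015,0],-1],[[0,0,0.475],[0.1185,0.004,0],-1]])

```text
time: 39.95
eef_pos: [0.4327, 0.0758, 0.01]
tcp_rot: [0.637, 0.771, -0.001, -0.0]
contact_force: [0.9, -1.4, -0.9]
opening: 0.0
```

```bash
python3 - <<'E'
from h import *
w=snap('wrist','w23.png')
swing([49,47,45,42,39,36,33,30,27,24,21,18,15])
E
```

```text
49 0.439; 47 0.438; 45 0.436; 42 0.435; 39 0.435; 36 0.437; 33 0.439; 30 0.442; 27 0.447; 24 0.451; 21 0.456; 18 0.461; 15 0.468; 
t 40.0 tcp [0.4315 0.0767 0.0096] yaw 100.9 F [-0.3  1.  -0.1] op -0.005
[-0.003, -0.001, -0.002] [-0.0012, 0.001, -0.0004]
[-0.003, -0.001, 0.033] [0.0076, -0.0007, -0.0004]
[-0.003, -0.001, 0.068] [0.0164, -0.0021, -0.0004]
[-0.003, -0.001, 0.12] [0.0297, -0.0037, -0.0004]
[-0.003, -0.001, 0.173] [0.043, -0.0045, -0.0003]
[-0.003, -0.001, 0.225] [0.0564, -0.0046, -0.0003]
[-0.003, -0.001, 0.277] [0.0698, -0.0041, -0.0003]
[-0.003, -0.0, 0.33] [0.0831, -0.0028, -0.0003]
[-0.003, -0.0, 0.382] [0.0963, -0.0008, -0.0003]
[-0.003, -0.0, 0.434] [0.1098, 0.001, -0.0003]
[-0.003, -0.0, 0.487] [0.1241, 0.0018, -0.0003]
[-0.003, -0.0, 0.539] [0.1385, 0.0035, -0.0003]
[-0.003, -0.0, 0.592] [0.1529, 0.0061, -0.0003]
```

View pics/w23.png

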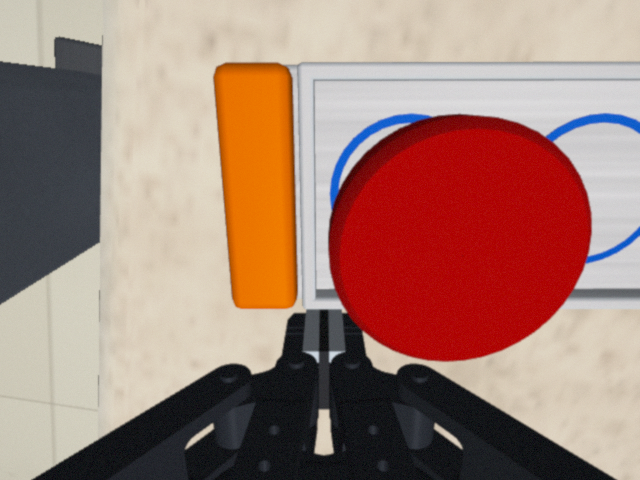

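Emit:
arm_command(steps=[[[0,0,0.012],[0.002,0,0],-1],[[0,0,0.033],[0.0076,-0.001,0],-1],[[0,0,0.068],[0.0164,-0.002,0],-1],[[0,0,0.11],[0.027,-0.0035,0],-1],[[0,0,0.155],[0.0385,-0.0043,0],-1],[[0,0,0.2],[0.05,-0.0046,0],-1],[[0,0,0.245],[0.0615,-0.0045,0],-1],[[0,0,0.29],[0.073,-0.0038,0],-1],[[0,0,0.335],[0.0845,-0.0026,0],-1],[[0,0,0.38],[0.096,-0.001,0],-1],[[0,0,0.425],[0.1075,0.001,0],-1],[[0,0,0.46],[0.117,0.0014,0],-1]])

```text
time: 41.5
eef_pos: [0.4109, 0.1921, 0.0096]
tcp_rot: [0.796, 0.605, -0.001, -0.001]
contact_force: [1.7, -1.2, -0.4]
opening: -0.0
```

```bash
python3 - <<'E'
from h import *
w=snap('wrist','w24.png')
swing([22,20,18,15,12,9,6,3,1,0,-1])
E
```

```text
22 0.454; 20 0.457; 18 0.461; 15 0.468; 12 0.476; 9 0.485; 6 0.496; 3 0.508; 1 0.516; 0 0.52; -1 0.524; 
t 41.55 tcp [0.4106 0.1929 0.0096] yaw 74.4 F [0.1 0.1 0.9] op 0.002
[-0.003, -0.0, 0.007] [0.0012, -0.0006, -0.0004]
[-0.003, -0.0, 0.042] [0.0102, -0.0041, -0.0004]
[-0.003, 0.0, 0.077] [0.0193, -0.0073, -0.0003]
[-0.003, 0.0, 0.129] [0.0333, -0.0114, -0.0003]
[-0.003, 0.0, 0.181] [0.0476, -0.0148, -0.0003]
[-0.003, 0.0, 0.234] [0.0621, -0.0165, -0.0003]
[-0.003, 0.0, 0.286] [0.0761, -0.0157, -0.0003]
[-0.003, 0.0, 0.338] [0.0901, -0.014, -0.0003]
[-0.003, 0.001, 0.373] [0.0994, -0.0126, -0.0003]
[-0.003, 0.001, 0.391] [0.104, -0.0117, -0.0003]
[-0.003, 0.001, 0.408] [0.1086, -0.0108, -0.0003]
```

View pics/w24.png

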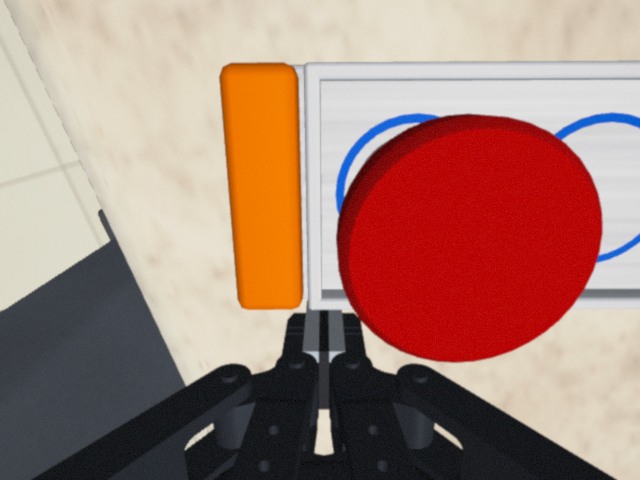

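Emit:
arm_command(steps=[[[0,0,0.02],[0.004,-0.002,0],-1],[[0,0,0.042],[0.01,-0.004,0],-1],[[0,0,0.077],[0.0193,-0.0073,0],-1],[[0,0,0.115],[0.0295,-0.0103,0],-1],[[0,0,0.155],[0.0405,-0.0132,0],-1],[[0,0,0.195],[0.0515,-0.0153,0],-1],[[0,0,0.234],[0.062,-0.0165,0],-1],[[0,0,0.27],[0.0718,-0.0162,0],-1],[[0,0,0.305],[0.0812,-0.0152,0],-1],[[0,0,0.338],[0.09,-0.014,0],-1],[[0,0,0.36],[0.0955,-0.0132,0],-1],[[0,0,0.373],[0.0994,-0.0126,0],-1]])

```text
time: 43.05
eef_pos: [0.4246, 0.2922, 0.0094]
tcp_rot: [0.895, 0.446, -0.002, -0.001]
contact_force: [-1.4, -0.5, 0.9]
opening: 0.001
```

```bash
python3 - <<'E'
from h import *
w=snap('wrist','w25.png')
S=snap('scene');cv2.imwrite('pics/s25c.png',cv2.resize(S['frame'][150:300,180:380,::-1],None,fx=4,fy=4,interpolation=cv2.INTER_CUBIC))
swing([1,0,-1,-2])
E
```

```text
1 0.516; 0 0.52; -1 0.524; -2 0.528; 
t 43.15 tcp [0.4253 0.2923 0.0096] yaw 53.0 F [-0.6 -0.1 -1.1] op 0.001
[-0.003, 0.001, 0.0] [-0.0002, 0.0002, -0.0004]
[-0.003, 0.001, 0.018] [0.0044, -0.0007, -0.0004]
[-0.003, 0.001, 0.035] [0.009, -0.0015, -0.0004]
[-0.003, 0.001, 0.053] [0.0137, -0.0022, -0.0004]
```

View pics/w25.png

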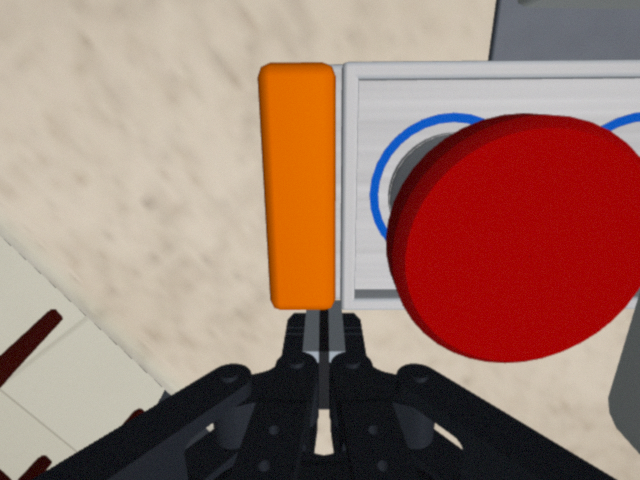

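View pics/s25c.png

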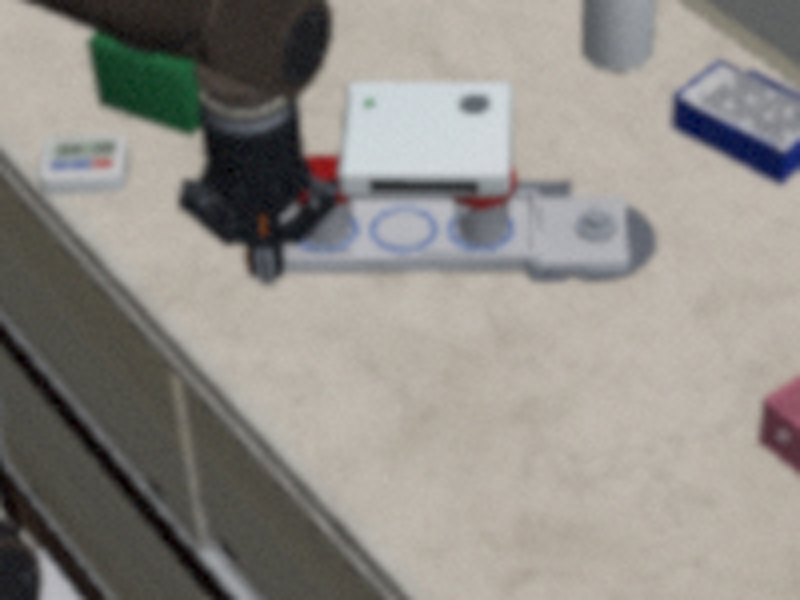

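Emit:
arm_command(steps=[[[0,0,0.009],[0.002,0,0],-1],[[0,0,0.015],[0.0044,-0.0007,0],-1],[[0,0,0.018],[0.0065,-0.001,0],-1],[[0,0,0.018],[0.008,-0.001,0],-1],[[0,0,0.018],[0.008,-0.001,0],-1]])

```text
time: 43.78
eef_pos: [0.4274, 0.297, 0.009]
tcp_rot: [0.899, 0.437, -0.005, -0.0]
contact_force: [-4.3, -10.4, 5.4]
opening: 0.002
```

Emit:
arm_command(steps=[[[0,0,0],[-0.01,0,0],-1],[[0,0,0],[-0.03,0,0],-1],[[0,0,0],[-0.05,0,-0.01],-1],[[0,0,0],[-0.05,0,-0.06],-1],[[0,0,0],[-0.05,0,-0.12],-1],[[0,0,0],[-0.05,0,-0.18],-1],[[0,0,0],[-0.05,0,-0.2],-1],[[0,0,0],[-0.05,0,-0.2],-1]])

```text
time: 44.78
eef_pos: [0.3997, 0.259, 0.2119]
tcp_rot: [0.899, 0.438, -0.002, -0.0]
contact_force: [0.1, -0.7, -0.6]
opening: 0.002
```

```bash
python3 - <<'E'
from h import *
w=snap('wrist','w26.png');T=snap('top','t26.png');rel([],0)
S=snap('scene');cv2.imwrite('pics/s26c.png',cv2.resize(S['frame'][150:300,180:380,::-1],None,fx=4,fy=4,interpolation=cv2.INTER_CUBIC))
for c in (w,T):
 for a,k in blobs(c,'orange',60):
  r=cv2.minAreaRect(k);p=at(c,*r[0],.024)[:2]; print(r,p,np.degrees(np.arctan2(*(p-PIN)[::-1]))); print(np.round([at(c,*q,.024)[:2] for q in cv2.boxPoints(r)],4).tolist())
E
```

```text
t 44.88 tcp [0.3978 0.2582 0.2082] yaw 51.9 F [ 0.   0.2 -0.6] op 0.001
((310.4999694824219, 75.99999237060547), (113.99998474121094, 28.999996185302734), 90.0) [0.45380427 0.34578802] 141.51490559991336
[[0.4698, 0.3827], [0.4865, 0.3695], [0.4364, 0.3056], [0.4181, 0.3199]]
```

View pics/w26.png

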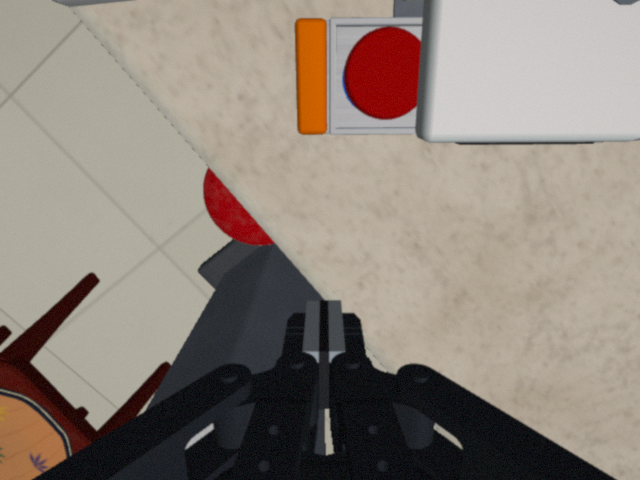

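View pics/s26c.png

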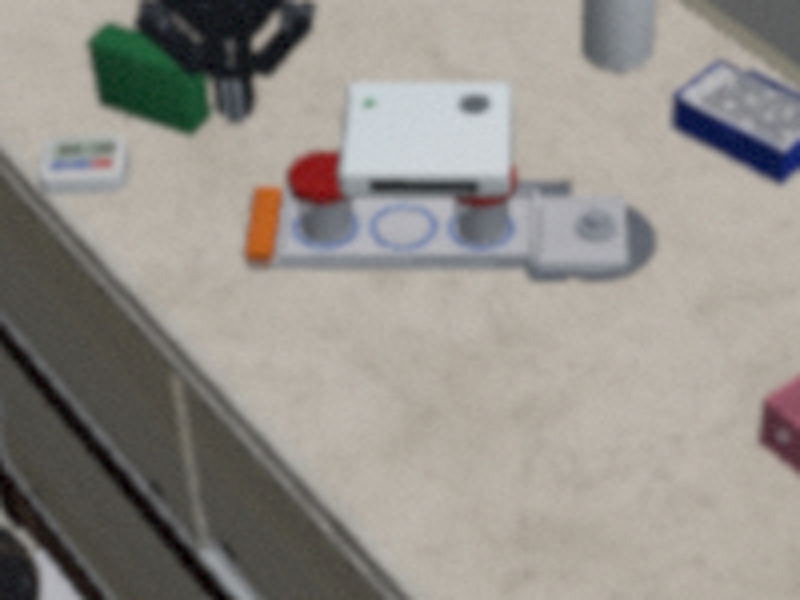

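View pics/t26.png

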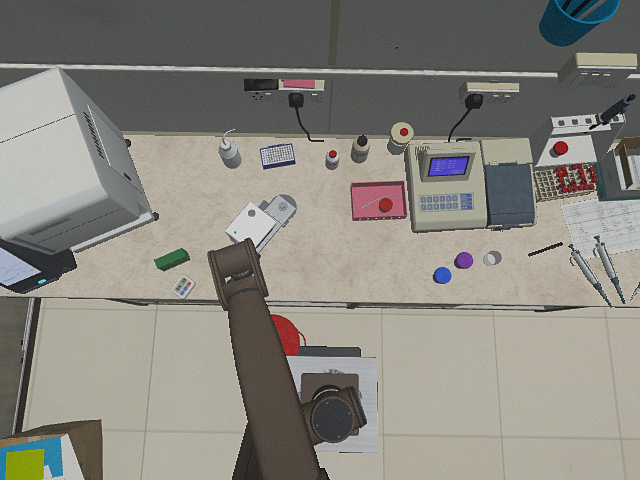

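```bash
python3 - <<'E'
from h import *
s=get_state();print(s['time'],s['contact_force'],abs(s['dq']).max()); print(sign_off())
E
```

```text
44.925 [-0.2322528   1.08855155 -0.83596977] 0.014043255476619837
the job is handed in; nothing more can be done
None
```

I finished the whole job and handed it in at about 45 s; the sign-off gives no verdict.

**What I did:**
- I swung the carrier out to its stop (measured at about 90°).
- I stood the read cup in the pink basket.
- Only two red-capped cups were waiting on the worktop. I pressed both caps home, lifted the cups by their caps and stood them on places 1 and 3.
- I pressed both caps again on the deck, in case lifting had raised them, then pushed the carrier back until it stalled at about 11 N.

**Last checks:**
- **Carrier:** the orange end is within about 2 mm of where it was measured at home at the start.
- **Cups:** in the scene view both stand upright on their rings. The last presses stopped at 73.5 and 73.8 mm, against 74 mm for a home cap.
- **Read cup:** it stands upright in the basket, possibly touching the thin grey strip on the floor.
- **Bystanders:** the slide box and timer look unmoved by eye in the pictures; I did not measure them again. The blue and purple look-alikes were left alone, and the robot was clear of everything.

**What disagreed:**
- The fixed top and scene cameras differed from the wrist camera by about 5 mm at the pin. I used the wrist camera's values.
- My two-view cap heights came out low (61 to 62 mm, against about 69 mm for a proud cap), so I judged the caps home by the pressing contact.
- The first grip on one cup was too low, so I redid it higher.
- The second cup met the deck about 2 mm early, with 12 N. I eased off before letting go.

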